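Serve an order from the gravity-feed tin rack and refill it

TASK

First serve the waiting order: take exactly three tins from the outlet (low end) of the gravity-feed rack, front one first, and put them on the floor of the empty cardboard carton, leaving the fourth tin to roll down to the stop. Then refill the rack from its high end with all the tins in the two divided wooden trays, laid across the rack so that they roll down one behind another: every slim tin goes in before any wide one, so that the slim ones come out next. Do not disturb the bottles, biscuits, cup and bowl.

Things in the scene. Friction and masses are not known exactly. Their poses are not given: they have to be found in the camera images.
- rack: fixed sheet-metal tin rack, origin under its middle. Chute along its y, 8 degrees down to -y; tins lie across it (axis along rack x) and roll to the stop (34 mm high). Floor 70 mm wide. Side guides 64 mm apart, 30 mm high, from 40 to 245 mm uphill of the outlet point, then flaring to 90 mm apart at 287 mm; none beside outlet and entry, so fingers can pass beyond a tin's ends
- rack_outlet (a point): centre of a wide tin lying against the stop at the rack's low end (57 mm or so above the table, 27 mm above the chute's floor; axes as the rack's, level)
- rack_entry (a point): centre of a wide tin lying on the chute's floor at the loading place near its high end, 325 mm uphill of the outlet point, 27 mm above the floor (a slim tin's centre is 6 mm lower); a tin let go here lying across the rack rolls down. The upper end plate is 43 mm further uphill
- old1_center (a point): closed steel tin with plain paper label, on its side; 54 mm in diameter, 58 mm long, about 0.17 kg. This point is its centre, 27 mm from the side wall; x axis = the tin's own axis, end to end. It is in the rack at the start: the front one, against the stop.
- old2_center (a point): closed steel tin with plain paper label, on its side; 54 mm in diameter, 58 mm long, about 0.17 kg. This point is its centre, 27 mm from the side wall; x axis = the tin's own axis, end to end. In the rack at the start, second from the stop, touching the first.
- old3_center (a point): closed steel tin with plain paper label, on its side; 54 mm in diameter, 58 mm long, about 0.17 kg. This point is its centre, 27 mm from the side wall; x axis = the tin's own axis, end to end. In the rack at the start, third from the stop.
- old4_center (a point): closed steel tin with plain paper label, on its side; 54 mm in diameter, 58 mm long, about 0.17 kg. This point is its centre, 27 mm from the side wall; x axis = the tin's own axis, end to end. In the rack at the start, fourth and last from the stop; it stays in the rack.
- trayA: fixed divided wooden tray, 142 x 196 x 20 mm, origin under its centre: three cells in a row along its y (centres at -64, 0, 64 mm), each 60 mm (y) by 134 mm (x); floor 5 mm, dividers 4 mm thick, 20 mm high. A cell holds at most one tin, axis along tray x, with about 36 mm free beyond each end. May hold no tin
- trayB: fixed divided wooden tray, 142 x 196 x 20 mm, origin under its centre: three cells in a row along its y (centres at -64, 0, 64 mm), each 60 mm (y) by 134 mm (x); floor 5 mm, dividers 4 mm thick, 20 mm high. A cell holds at most one tin, axis along tray x, with about 36 mm free beyond each end. May hold no tin
- carton: the customer's open cardboard carton, loose on the table, 146 x 204 x 45 mm outside, walls and floor 4 mm thick, 0.3 kg, empty at the start; long side along its y axis. Origin: centre of its underside. Tins may lie in it in any manner, but can roll about on its floor
- carton_floor (a point): centre of the carton's inner floor, 4 mm above its underside; the carton's axes
- slim1_center (a point): closed steel tin with plain paper label, on its side; 42 mm in diameter, 58 mm long, about 0.11 kg. This point is its centre, 21 mm from the side wall; x axis = the tin's own axis, end to end. A slim tin to load, in one of the trays at the start (may be absent).
- slim2_center (a point): closed steel tin with plain paper label, on its side; 42 mm in diameter, 58 mm long, about 0.11 kg. This point is its centre, 21 mm from the side wall; x axis = the tin's own axis, end to end. A slim tin to load, in one of the trays at the start (may be absent).
- wide1_center (a point): closed steel tin with plain paper label, on its side; 54 mm in diameter, 58 mm long, about 0.17 kg. This point is its centre, 27 mm from the side wall; x axis = the tin's own axis, end to end. A wide tin to load, in one of the trays at the start (may be absent).
- wide2_center (a point): closed steel tin with plain paper label, on its side; 54 mm in diameter, 58 mm long, about 0.17 kg. This point is its centre, 27 mm from the side wall; x axis = the tin's own axis, end to end. A wide tin to load, in one of the trays at the start (may be absent).
- wide3_center (a point): closed steel tin with plain paper label, on its side; 54 mm in diameter, 58 mm long, about 0.17 kg. This point is its centre, 27 mm from the side wall; x axis = the tin's own axis, end to end. A wide tin to load, in one of the trays at the start (may be absent).
- sauce1: bystander: dark sauce bottle with an orange cap, 60 mm in diameter, 200 mm high, origin under its base
- water: bystander: clear water bottle, 62 mm in diameter, 210 mm high, origin under its base
- biscuits: bystander: green biscuit packet lying flat, 75 x 190 x 50 mm, origin under its centre
- cup1: bystander: clear plastic cup, 60 mm across, 65 mm high, origin under its base
- bowl1: bystander: white bowl, 100 mm across, 40 mm high, origin under its base
Things that resemble listed ones, but are neither listed nor needed, are in the scene too. Leave any blue or red look-alike of the part that bears slim1_center alone.

How it is judged:
By the outcome, as a careful person would: the job done as asked, in the order asked, and still so for the second after the job is handed in, with the robot touching nothing.
Of slim1, slim2 only 1 to 2 are there at a start; the rules pass over those that are not, and their reading is None.
Of wide1, wide2, wide3 only 2 to 3 are there at a start; the rules pass over those that are not, and their reading is None.
At some moment in a run one of carton may be knocked a few centimetres aside while the robot is not near it.
It also fails if it takes over 210 s, if anything falls off the work surface, if the arm or the gripper's body presses on something with over 40 N, if the wrist force passes 120 N, or if a joint passes its speed limit or range.

ROBOT

A 6-joint arm with a two-finger parallel gripper is mounted at the origin on the work surface. World frame = base frame: x ahead of the robot, y to its left, z up, the work surface at z = 0. Lengths are in m, angles in rad, forces in N, time in s.
With the tool pointing down it reaches from about 0.25 to 0.775 m from the base axis. Payload 4 kg.
Tool frame: the origin (TCP) lies midway between the tips of the shut fingers; the grasp point (between the pads) lies r.grasp_offset behind it (r.grasp_offset is the distance from the TCP to the grasp point, in m); z points along the fingers, y is the line along which they close (so a half turn about z gives the same grasp; the last joint's range is limited). The gripper opens to 85 mm and grips with 20 to 120 N. Pads are 22 mm wide; open, the fingers measure 114 mm over their backs; the gripper's body (76 mm by 85 mm) begins 54 mm behind the grasp point. The pads swing forward as they close: fully open they stand 13 mm farther back than shut.
Start: joints at [1.072, 0.087, 1.371, -0, 1.684, -0.103], TCP at [0.212, 0.507, 0.231] pointing down, gripper open.
Joint ranges: [-3.1, 3.1], [-0.76, 2.03], [0.27, 2.55], [-1.08, 4.22], [0.17, 2.65], [-2.57, 2.57]. Speed limits (rad/s): [2.79, 2.79, 3.14, 3.14, 3.14, 3.14].

INTERFACE

Orientations are given as a unit quaternion [x, y, z, w].
In Python, from cell import readout, snapshot, job, r gives the robot as it stands. The module is installed in compiled form; this text tells all that it offers.
- The arm moves only by the tool move_arm, never from a script. Its argument "commands" is a list of rows, each an object with "dr": the turn, a rotation vector about the tool's x, y, z each as a share of pi rad, from -1 to 1, a list of three; "offset": the shift along the tool's x, y, z each as a share of 0.03 m, from -1 to 1, a list of three; "hand": the opening, from 0 (shut) to 1 (fully open). In form: [{"dr": [ax, ay, az], "offset": [tx, ty, tz], "hand": hand}, ...]. A call has exactly 8 rows; each row shifts and turns the commanded pose from where the row before left it, along the tool's axes as they then stand; what a row does not reach is not made up. A row lasts 1/12 s, in which the tool goes at most 41.7 mm and 7.16 degrees, less where a joint would pass 70% of its speed; a pose out of reach is approached as far as the arm can. A call with a number of a shift or a turn outside -1 to 1 is refused whole. A call with a gripper value outside its range is refused whole. The fingers move at their own pace and stop on an object; "grip_force" is the grip in N (left out, the last holds). Time passes only in rows, so rows that do not move let the fingers close, or fill a call up. It gives the time, the measured TCP pose, the force, the opening and the grip force at its end, in the units of the state.
- readout.read_state(): the state, without advancing time (a new reading comes with each control period).
- snapshot(name): name is "scene" or "top"; returns a dict with "frame" (420x560x3 uint8, red, green, blue), "depth" (420x560 float32, m along the optical axis (not along the pixel's ray), 0 where there is no reading), "fx", "fy", "cx", "cy" (pixels), "view" (4x4, takes a point from world to camera coordinates). Camera axes: x right, y down, z forward; pixel columns grow to the right and rows downward; lengths in m; the calibration is good to about 2 mm. A picture is of the moment at which its call begins.
- job.sign_off(): hands the job in; it is judged then, once.
The state is a dict: "time_s": time; "qpos": joint angles; "qvel": joint speeds; "tau": joint torques, N m; "tcp_pos": TCP position; "ee_rot": TCP orientation; "contact_force": force on the tool from outside, world axes, zero at the start; "wrist_torque": the same for the moment, N m; "finger_gap": opening from 0.0 (shut) to 1.0 (fully open); "gripper_force": force on a finger pad.
Only numpy, scipy, OpenCV 4.12 (cv2) and the standard library are available. Lean on these libraries where they do the work, as an engineer would, in place of code of your own. Each camera call takes 0.05 s, during which the arm holds its last target. There are 200 camera calls.

## Working session

There is one attempt and no reset: what is moved stays moved. The work goes in short steps, Python scripts to look and compute and a tool call to move; the robot and the scene stay as the last step left them, time stands still between calls to the robot, and variables do not carry over. Pictures are saved under pics/ and viewed, at most 14 in all, crops included, and the job is handed in when it is done.

Besides the shell and the picture viewer there is one more tool, called after "Emit:" by a JSON object that holds its "fn" and its "kwargs". move_arm: Moves the arm, as the interface text tells. Its arguments: {"type":"object","properties":{"commands":{"type":"array","items":{"type":"object","properties":{"dr":{"type":"array","items":{"type":"number"}},"offset":{"type":"array","items":{"type":"number"}},"hand":{"type":"number"}}}},"grip_force":{"type":"number"}},"required":["commands"]}

```bash
mkdir -p pics
cat > h.py <<'E'
import numpy as np, cv2
from cell import readout, snapshot, job, r
def snap(n,fn,crop=None,scale=1):
    s=snapshot(n); f=s["frame"][:,:,::-1]
    np.savez(f"last_{n}.npz",**{k:np.array(v) for k,v in s.items()})
    if crop: x0,y0,x1,y1=crop; f=f[y0:y1,x0:x1]
    f=cv2.resize(f,None,fx=scale,fy=scale,interpolation=cv2.INTER_CUBIC)
    cv2.imwrite(f"pics/{fn}.png",f); return s
def load(n): return dict(np.load(f"last_{n}.npz"))
def cloud(s):
    d=s["depth"]; v,u=np.mgrid[:d.shape[0],:d.shape[1]]
    p=np.stack([(u-s["cx"])/s["fx"]*d,(v-s["cy"])/s["fy"]*d,d,np.ones_like(d)],-1)
    w=p@np.linalg.inv(s["view"]).T; w[d==0]=np.nan
    return w[...,:3]
E
python3 - <<'E'
from h import *
s=snap("top","top0",scale=1.4); t=snap("scene","scene0",scale=1.4)
print(r.grasp_offset, readout.read_state()); print(s["view"],s["fx"],t["view"])
E
```

```text
0.0187 {'time_s': 0.1, 'qpos': array([ 1.07190241e+00,  8.79497782e-02,  1.37211854e+00,  9.54911325e-06,
        1.68356128e+00, -1.03090868e-01]), 'qvel': array([-0.00165117, -0.00074476, -0.00298456,  0.00067666,  0.00025933,
        0.00190312]), 'tau': array([ 2.15664884e-03, -3.53014255e+01, -3.14219105e+01, -2.29497327e-04,
        7.94061169e-03, -4.01868704e-05]), 'tcp_pos': array([0.2118403 , 0.50709655, 0.23021078]), 'ee_rot': array([ 1.96611627e-01,  9.80480918e-01, -9.71279733e-04, -3.06476612e-04]), 'contact_force': array([-0.04487123,  0.75916042, -0.26079703]), 'wrist_torque': array([-0.03192616, -0.0290609 , -0.02575387]), 'gripper_force': 0.0, 'finger_gap': 0.9994851597957011}
[[ 0.00848118 -0.9998905  -0.0121265  -0.00786143]
 [-0.98483267 -0.00625056 -0.17339417  0.49947082]
 [ 0.17329938  0.01341316 -0.98477785  1.31737041]
 [ 0.          0.          0.          1.        ]] 489.35666178255366 [[ 0.68833485  0.72528638 -0.01244198 -0.31454285]
 [ 0.52997425 -0.51453688 -0.67407647 -0.18480931]
 [-0.49530034  0.4573964  -0.73855677  1.44937872]
 [ 0.          0.          0.          1.        ]]
```

View pics/top0.png

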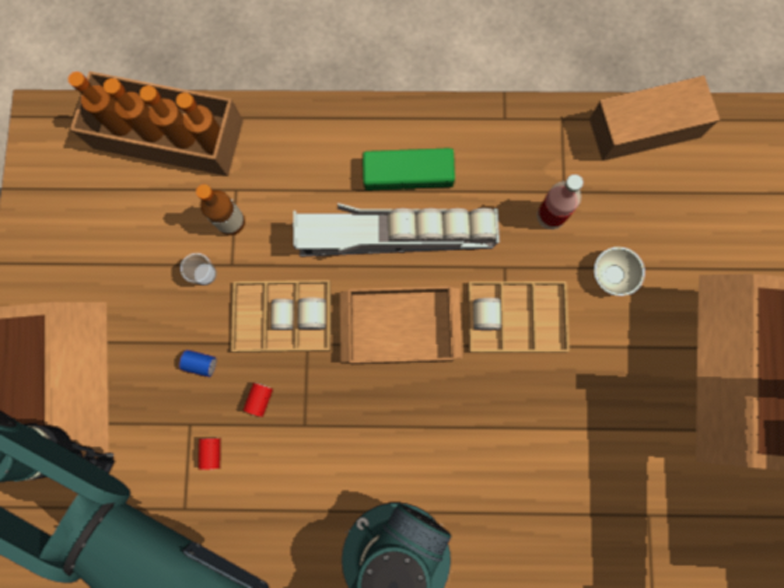

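View pics/scene0.png

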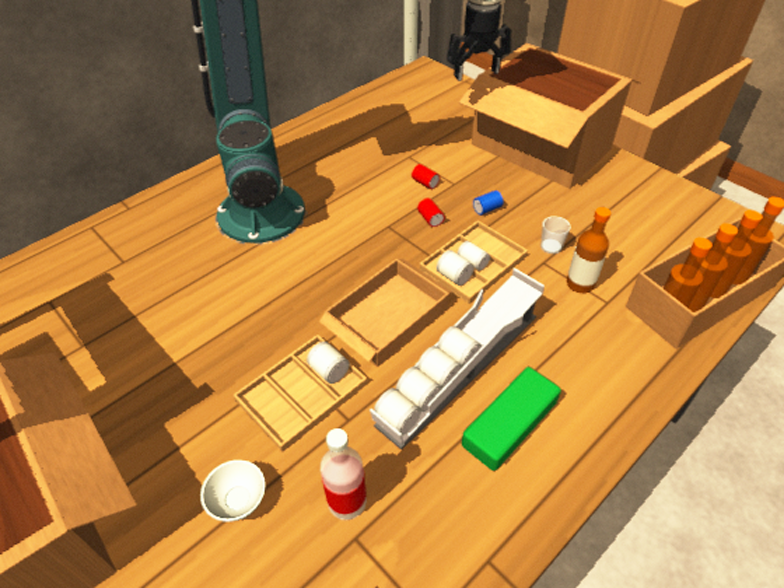

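Top view: the outlet is at the right, with the four old tins at (484..402, 224). The left tray holds a slim-looking tin (282,314) and a wide one (312,314), and the right tray holds one tin (487,313). The carton is at (400,326). Red and blue look-alikes are at (258,400), (209,453) and (197,363); I'll leave those alone. Next I measure from depth.

```bash
python3 - <<'E'
from h import *
s=load("top"); w=cloud(s); f=s["frame"]
def tin(u,v,zmin,name,h=12,hv=14):
    u,v=int(u/1.4),int(v/1.4)
    p=w[v-hv:v+hv,u-h:u+h].reshape(-1,3); zt=np.nanpercentile(p[:,2],97)
    q=p[p[:,2]>zt-0.006]   # top cap
    print(name,"ztop %.4f"%zt,"n",len(q),"x %.4f..%.4f"%(q[:,0].min(),q[:,0].max()),"y mid %.4f"%((q[:,1].min()+q[:,1].max())/2), "y %.4f..%.4f"%(q[:,1].min(),q[:,1].max()))
for i,(u,v) in enumerate([(484,224),(457,224),(430,224),(402,224)]): tin(u,v,0,"old%d"%(i+1),9,16)
tin(282,314,0,"L1");tin(312,314,0,"L2");tin(487,313,0,"R1")
z=w[...,2]
# carton rim, trays
def box(u0,u1,v0,v1,zl,zh,name):
    a=slice(int(v0/1.4),int(v1/1.4)),slice(int(u0/1.4),int(u1/1.4))
    p=w[a].reshape(-1,3); q=p[(p[:,2]>zl)&(p[:,2]<zh)]
    c,sz,ang=cv2.minAreaRect((q[:,:2]*1000).astype(np.float32)); print(name,np.round(c,1),np.round(sz,1),round(ang,2),len(q))
box(334,466,270,375,.038,.052,"carton")
box(225,334,270,360,.014,.0245,"trayL")
box(464,575,270,360,.014,.0245,"trayR")
# rack floor profile along y
for u in range(296,400,8):
    col=w[int(231/1.4),int(u/1.4)]; print(np.round(col,4),end=" ")
a=slice(140,190),slice(200,362)
p=w[a].reshape(-1,3); q=p[(p[:,2]>.02)]
print(); c=cv2.minAreaRect((q[:,:2]*1000).astype(np.float32)); print("rack",c)
for u in (300,320,340,360,380): 
    c=w[140:192,int(u/1.4)]; m=c[:,2]>.03; print(u,"x",np.round([c[m,0].min(),c[m,0].max()],4),np.round(c[m][:,2],3)[::2])
E
python3 - <<'E'
import cv2
f=cv2.imread('pics/top0.png'); cv2.imwrite('pics/crop0.png',cv2.resize(f[195:365,225:575],None,fx=2.25,fy=2.25,interpolation=cv2.INTER_CUBIC))
E
```

```text
old1 ztop 0.0874 n 159 x 0.6142..0.6720 y mid -0.1647 y -0.1851..-0.1444
old2 ztop 0.0950 n 169 x 0.6118..0.6692 y mid -0.1119 y -0.1297..-0.0942
old3 ztop 0.1018 n 192 x 0.6079..0.6668 y mid -0.0573 y -0.0749..-0.0396
old4 ztop 0.1101 n 175 x 0.6067..0.6643 y mid -0.0043 y -0.0234..0.0148
L1 ztop 0.0505 n 140 x 0.4373..0.4961 y mid 0.2336 y 0.2192..0.2481
L2 ztop 0.0622 n 189 x 0.4387..0.4948 y mid 0.1733 y 0.1532..0.1934
R1 ztop 0.0635 n 156 x 0.4406..0.4969 y mid -0.1748 y -0.1936..-0.1559
carton [447.7  -3.3] [147.  236.2] 1.96 843
trayL [467.1 237.9] [143.4 196.9] 1.19 569
trayR [ 468.2 -240.6] [142.7 197.1] 0.27 521
[0.6244 0.2024 0.0822] [0.6253 0.1864 0.0791] [0.6257 0.1727 0.0779] [0.6264 0.1564 0.0757] [0.6262 0.1397 0.0767] [0.628  0.1238 0.0706] [0.6305 0.1107 0.0621] [0.6296 0.0937 0.0654] [0.63   0.077  0.0642] [0.6313 0.0633 0.0599] [0.6307 0.0464 0.0623] [0.6323 0.0299 0.0568] [0.6203 0.0119 0.1006] 
rack ((633.0930786132812, 4.1002197265625), (93.30474090576172, 401.1536560058594), 1.6571449041366577)
300 x [0.5913 0.6595] [0.08  0.082 0.083 0.077 0.087 0.085 0.079 0.082 0.081 0.08  0.083 0.081
 0.079]
320 x [0.5948 0.6604] [0.077 0.072 0.078 0.071 0.074 0.08  0.076 0.073 0.078 0.075 0.073 0.077]
340 x [0.5832 0.6765] [0.1   0.094 0.072 0.07  0.067 0.075 0.074 0.071 0.067 0.067 0.071 0.073
 0.071 0.068 0.073 0.102 0.071]
360 x [0.5969 0.6682] [0.09  0.083 0.066 0.069 0.064 0.066 0.061 0.067 0.064 0.072 0.064 0.064
 0.094 0.074]
380 x [0.5979 0.6685] [0.09  0.078 0.06  0.058 0.063 0.057 0.056 0.059 0.059 0.055 0.06  0.055
 0.086 0.078]
```

View pics/crop0.png

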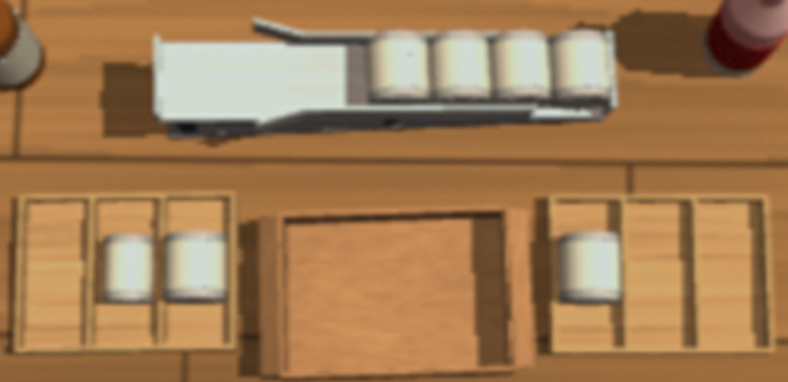

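The crop shows the slim tin (127,268) and a wide tin (195,265) in the left tray, and a wide tin (588,267) in the right tray. So there is one slim and two wide to load; the blue and red ones lie outside the trays. The rack yaw is about 2.75°. First I move clear and turn the tool.

Emit:
{"fn": "move_arm", "kwargs": {"commands": [{"dr":[0,0,0],"offset":[-0.39,-0.92,0],"hand":1},{"dr":[0,0,0],"offset":[-0.39,-0.92,0],"hand":1},{"dr":[0,0,0],"offset":[-0.39,-0.92,0],"hand":1},{"dr":[0,0,0],"offset":[-0.39,-0.92,0],"hand":1},{"dr":[0,0,0.0397],"offset":[0,0,0],"hand":1},{"dr":[0,0,0.0397],"offset":[0,0,0],"hand":1},{"dr":[0,0,0.0397],"offset":[0,0,0],"hand":1},{"dr":[0,0,0.0397],"offset":[0,0,0],"hand":1}], "grip_force": 40}}

```text
time_s: 0.77
tcp_pos: [0.2125, 0.3871, 0.2309]
ee_rot: [0.436, 0.9, -0.0, -0.0]
contact_force: [0.1, -0.3, -0.3]
finger_gap: 1.001
gripper_force: 0.0
```

Emit:
{"fn": "move_arm", "kwargs": {"commands": [{"dr":[0,0,0.0397],"offset":[0,0,0],"hand":1},{"dr":[0,0,0.0397],"offset":[0,0,0],"hand":1},{"dr":[0,0,0.0397],"offset":[0,0,0],"hand":1},{"dr":[0,0,0.0397],"offset":[0,0,0],"hand":1},{"dr":[0,0,0.0397],"offset":[0,0,0],"hand":1},{"dr":[0,0,0],"offset":[0,0,0],"hand":1},{"dr":[0,0,0],"offset":[0,0,0],"hand":1},{"dr":[0,0,0],"offset":[0,0,0],"hand":1}]}}

```text
time_s: 1.43
tcp_pos: [0.2126, 0.3874, 0.231]
ee_rot: [0.687, 0.726, -0.0, 0.0]
contact_force: [0.9, 0.1, -0.7]
finger_gap: 0.996
gripper_force: 0.0
```

```bash
cat >> h.py <<'E'
from scipy.spatial.transform import Rotation as R
def go(target,yaw=None):
    st=readout.read_state(); Rm=R.from_quat(st["ee_rot"]).as_matrix()
    y=np.degrees(np.arctan2(Rm[1,1],Rm[0,1]))
    print("t %.2f tcp %s yawY %.2f tilt %s gap %.3f gf %.1f"%(st["time_s"],np.round(st["tcp_pos"],4),y,np.round(Rm[:2,2],4),st["finger_gap"],st["gripper_force"]),
      "| offset shares", np.round(Rm.T@(np.array(target)-st["tcp_pos"])/.03,2), "" if yaw is None else "dz share %.4f"%(-(yaw-y)/180))
E
python3 - <<'E'
from h import *
go([.6435,-.165,.17],2.75)
s=load("top"); w=cloud(s).reshape(-1,3)
q=w[(w[:,2]>.035)&(w[:,2]<.055)&(w[:,0]>.33)&(w[:,0]<.55)&(abs(w[:,1])<.125)]
print(len(q)); print(cv2.minAreaRect((q[:,:2]*1000).astype(np.float32)),np.histogram(q[:,1],12))
E
```

```text
t 1.43 tcp [0.2126 0.3874 0.231 ] yawY 3.16 tilt [-0.0003 -0.0004] gap 0.996 gf 0.0 | offset shares [-19.18  13.33   2.04] dz share 0.0023
980
((447.7461242675781, -3.8995742797851562), (147.03634643554688, 237.90992736816406), 1.95950448513031) (array([305,  76,  24,  28,  30,  33,  19,  29,  28,  30,  72, 306]), array([-0.12418921, -0.10418793, -0.08418666, -0.06418539, -0.04418412,
       -0.02418285, -0.00418158,  0.01581969,  0.03582096,  0.05582223,
        0.0758235 ,  0.09582477,  0.11582604]))
```

Emit:
{"fn": "move_arm", "kwargs": {"commands": [{"dr":[0,0,0.0023],"offset":[-0.96,0.67,0.1],"hand":1},{"dr":[0,0,0],"offset":[-0.96,0.67,0.1],"hand":1},{"dr":[0,0,0],"offset":[-0.96,0.67,0.1],"hand":1},{"dr":[0,0,0],"offset":[-0.96,0.67,0.1],"hand":1},{"dr":[0,0,0],"offset":[-0.96,0.67,0.1],"hand":1},{"dr":[0,0,0],"offset":[-0.96,0.67,0.1],"hand":1},{"dr":[0,0,0],"offset":[-0.96,0.67,0.1],"hand":1},{"dr":[0,0,0],"offset":[-0.96,0.67,0.1],"hand":1}]}}

```text
time_s: 2.1
tcp_pos: [0.3846, 0.1633, 0.2073]
ee_rot: [0.69, 0.724, 0.0, 0.0]
contact_force: [0.6, 0.5, -0.2]
finger_gap: 0.998
gripper_force: 0.0
```

Emit:
{"fn": "move_arm", "kwargs": {"commands": [{"dr":[0,0,0],"offset":[-0.96,0.67,0.1],"hand":1},{"dr":[0,0,0],"offset":[-0.96,0.67,0.1],"hand":1},{"dr":[0,0,0],"offset":[-0.96,0.67,0.1],"hand":1},{"dr":[0,0,0],"offset":[-0.96,0.67,0.1],"hand":1},{"dr":[0,0,0],"offset":[-0.96,0.67,0.1],"hand":1},{"dr":[0,0,0],"offset":[-0.96,0.67,0.1],"hand":1},{"dr":[0,0,0],"offset":[-0.96,0.67,0.1],"hand":1},{"dr":[0,0,0],"offset":[-0.96,0.67,0.1],"hand":1}]}}

```text
time_s: 2.77
tcp_pos: [0.5558, -0.0597, 0.1829]
ee_rot: [0.69, 0.724, 0.0, -0.0]
contact_force: [-0.1, 0.6, 0.7]
finger_gap: 1.0
gripper_force: 0.0
```

```bash
python3 -c "
from h import *
go([.6435,-.165,.15],2.75)"
```

```text
t 2.77 tcp [ 0.5558 -0.0597  0.1829] yawY 2.69 tilt [-0.0001  0.0003] gap 1.000 gf 0.0 | offset shares [-3.64  2.75  1.1 ] dz share -0.0003
```

Emit:
{"fn": "move_arm", "kwargs": {"commands": [{"dr":[0,0,0],"offset":[-0.91,0.69,0.2],"hand":1},{"dr":[0,0,0],"offset":[-0.91,0.69,0.2],"hand":1},{"dr":[0,0,0],"offset":[-0.91,0.69,0.2],"hand":1},{"dr":[0,0,0],"offset":[-0.91,0.68,0.5],"hand":1},{"dr":[0,0,0],"offset":[0,0,0.5],"hand":1},{"dr":[0,0,0],"offset":[0,0,0.4],"hand":1},{"dr":[0,0,0],"offset":[0,0,0],"hand":1},{"dr":[0,0,0],"offset":[0,0,0],"hand":1}]}}

```text
time_s: 3.43
tcp_pos: [0.6415, -0.1624, 0.1223]
ee_rot: [0.69, 0.723, -0.0, -0.001]
contact_force: [-0.2, 0.8, 0.4]
finger_gap: 1.001
gripper_force: 0.0
```

```bash
python3 -c "
from h import *
go([.6435,-.165,.040],2.75)
s=snap('scene','s1',(240,200,420,340),4.4)
s=snap('top','t1',(280,130,440,250),4)"
```

```text
t 3.43 tcp [ 0.6415 -0.1624  0.1223] yawY 2.68 tilt [-0.0025  0.0012] gap 1.001 gf 0.0 | offset shares [-0.09  0.07  2.74] dz share -0.0004
```

View pics/s1.png

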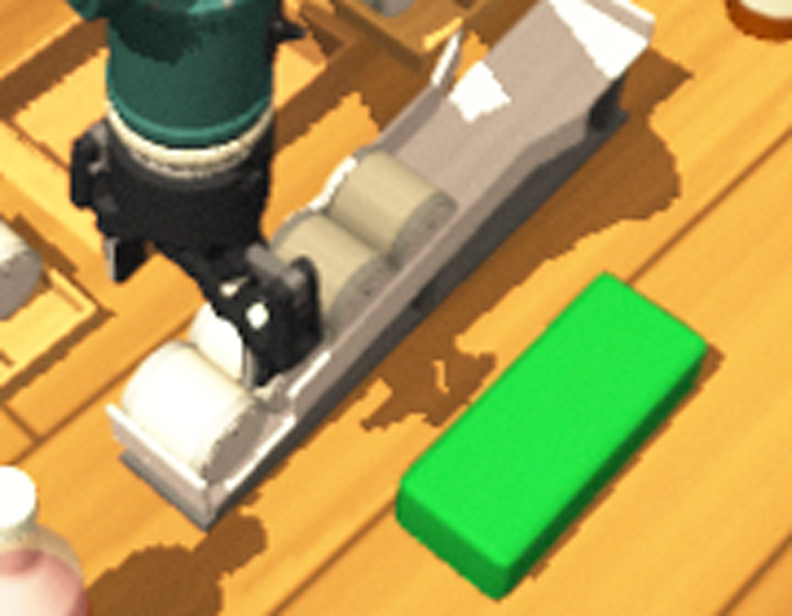

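The gripper (around 250,300) is above the outlet, straddling the chute, and all four tins are lined up with the front one at (195,405). Descend and grip.

Emit:
{"fn": "move_arm", "kwargs": {"commands": [{"dr":[0,0,0],"offset":[-0.09,0.07,0.6],"hand":1},{"dr":[0,0,0],"offset":[0,0,0.6],"hand":1},{"dr":[0,0,0],"offset":[0,0,0.6],"hand":1},{"dr":[0,0,0],"offset":[0,0,0.6],"hand":1},{"dr":[0,0,0],"offset":[0,0,0.34],"hand":1},{"dr":[0,0,0],"offset":[0,0,0],"hand":1},{"dr":[0,0,0],"offset":[0,0,0],"hand":1},{"dr":[0,0,0],"offset":[0,0,0],"hand":0.5}]}}

```text
time_s: 4.2
tcp_pos: [0.6458, -0.1661, 0.0434]
ee_rot: [0.691, 0.723, 0.001, 0.002]
contact_force: [0.1, -0.5, 0.8]
finger_gap: 0.886
gripper_force: 0.0
```

Emit:
{"fn": "move_arm", "kwargs": {"commands": [{"dr":[0,0,0],"offset":[0,0,0],"hand":0.5},{"dr":[0,0,0],"offset":[0,0,0],"hand":0.5},{"dr":[0,0,0],"offset":[0,0,0],"hand":0.5},{"dr":[0,0,0],"offset":[0,0,0],"hand":0.5},{"dr":[0,0,0],"offset":[0,0,0],"hand":0.5},{"dr":[0,0,0],"offset":[0,0,0],"hand":0.5},{"dr":[0,0,0],"offset":[0,0,0],"hand":0.5},{"dr":[0,0,0],"offset":[0,0,0],"hand":0.5}]}}

```text
time_s: 4.87
tcp_pos: [0.6457, -0.1663, 0.0434]
ee_rot: [0.691, 0.723, 0.001, 0.002]
contact_force: [0.3, 0.7, 6.1]
finger_gap: 0.675
gripper_force: 44.4
```

```bash
python3 -c "
from h import *
go([.6435,-.165,.14],2.75)"
```

```text
t 4.87 tcp [ 0.6457 -0.1663  0.0434] yawY 2.60 tilt [ 0.0034 -0.0009] gap 0.675 gf 44.4 | offset shares [ 0.04 -0.06 -3.22] dz share -0.0008
```

Emit:
{"fn": "move_arm", "kwargs": {"commands": [{"dr":[0,0,0],"offset":[0,0,-0.3],"hand":0.5},{"dr":[0,0,0],"offset":[0,0,-0.7],"hand":0.5},{"dr":[0,0,0],"offset":[0,0,-0.8],"hand":0.5},{"dr":[0,0,0],"offset":[0,0,-0.7],"hand":0.5},{"dr":[0,0,0],"offset":[0,0,-0.7],"hand":0.5},{"dr":[0,0,0],"offset":[0,0,0],"hand":0.5},{"dr":[0,0,0],"offset":[0,0,0],"hand":0.5},{"dr":[0,0,0],"offset":[0,0,0],"hand":0.5}]}}

```text
time_s: 5.53
tcp_pos: [0.6438, -0.1657, 0.1352]
ee_rot: [0.691, 0.723, -0.001, -0.001]
contact_force: [-0.7, 0.0, -1.5]
finger_gap: 0.672
gripper_force: 44.0
```

```bash
cat >> h.py <<'E'
def carton(s=None):
    s=s or snapshot("top"); w=cloud(s).reshape(-1,3); c=s["frame"].reshape(-1,3)
    q=w[(w[:,2]>.035)&(w[:,2]<.056)&(w[:,0]>.3)&(w[:,0]<.57)&(abs(w[:,1])<.13)]
    c,sz,a=cv2.minAreaRect((q[:,:2]*1000).astype(np.float32)); print("carton",np.round(c,1),np.round(sz,1),round(a,2))
E
python3 -c "
from h import *
go([.450,-.066,.12],2.75)
s=snap('top','t2',(160,130,420,270),3); carton(s)"
```

```text
t 5.53 tcp [ 0.6438 -0.1657  0.1352] yawY 2.59 tilt [-0.0027  0.0011] gap 0.672 gf 44.0 | offset shares [ 3.61 -6.3   0.53] dz share -0.0009
carton [446.9  31.9] [147.9 165.4] 1.37
```

View pics/t2.png

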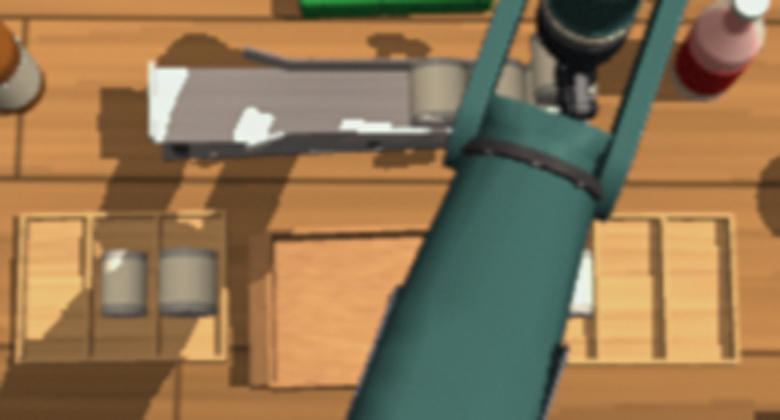

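The top crop shows the tin lifted away from the outlet, tins 2–4 still in the chute, and the carton's left edge (270,310) where it was.

Emit:
{"fn": "move_arm", "kwargs": {"commands": [{"dr":[0,0,0],"offset":[0.51,-0.9,0.05],"hand":0.5},{"dr":[0,0,0],"offset":[0.51,-0.9,0.05],"hand":0.5},{"dr":[0,0,0],"offset":[0.51,-0.9,0.05],"hand":0.5},{"dr":[0,0,0],"offset":[0.52,-0.9,0.05],"hand":0.5},{"dr":[0,0,0],"offset":[0.52,-0.9,0.05],"hand":0.5},{"dr":[0,0,0],"offset":[0.52,-0.9,0.1],"hand":0.5},{"dr":[0,0,0],"offset":[0.52,-0.9,0.15],"hand":0.5},{"dr":[0,0,0],"offset":[0,0,0],"hand":0.5}]}}

```text
time_s: 6.25
tcp_pos: [0.443, -0.0629, 0.117]
ee_rot: [0.69, 0.723, -0.003, -0.006]
contact_force: [-0.1, 0.4, -1.9]
finger_gap: 0.672
gripper_force: 44.1
```

```bash
python3 -c "
from h import *
go([.450,-.066,.0185],2.0)
s=snap('scene','s3',(200,150,380,290),4.2)"
```

```text
t 6.25 tcp [ 0.443  -0.0629  0.117 ] yawY 2.68 tilt [-0.0129  0.0046] gap 0.672 gf 44.1 | offset shares [-0.13  0.27  3.28] dz share 0.0038
```

View pics/s3.png

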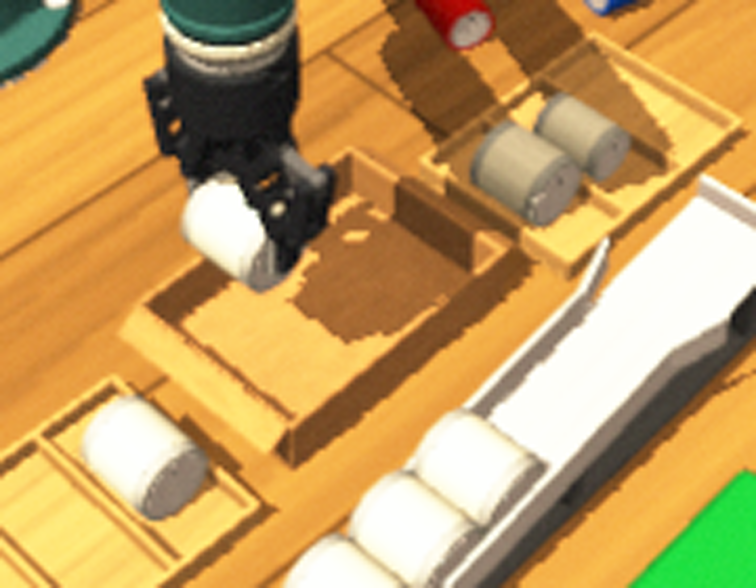

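The tin is held over the carton's -y end at (235,235); the carton is empty and the rest of the tins have rolled down. Lower it, release, retreat.

Emit:
{"fn": "move_arm", "kwargs": {"commands": [{"dr":[0,0,0],"offset":[0,0,0.8],"hand":0.5},{"dr":[0,0,0],"offset":[0,0,0.8],"hand":0.5},{"dr":[0,0,0],"offset":[0,0,0.8],"hand":0.5},{"dr":[0,0,0],"offset":[0,0,0.6],"hand":0.5},{"dr":[0,0,0],"offset":[0,0,0.3],"hand":0.5},{"dr":[0,0,0],"offset":[0,0,0],"hand":0.5},{"dr":[0,0,0],"offset":[0,0,0],"hand":0.5},{"dr":[0,0,0],"offset":[0,0,0],"hand":0.5}]}}

```text
time_s: 6.97
tcp_pos: [0.4522, -0.0668, 0.0243]
ee_rot: [0.691, 0.723, 0.001, 0.001]
contact_force: [-0.4, 0.1, -1.2]
finger_gap: 0.672
gripper_force: 44.1
```

```bash
python3 -c "
from h import *
go([.450,-.066,.0185],2.0);print(readout.read_state()['contact_force'])"
```

```text
t 6.97 tcp [ 0.4522 -0.0668  0.0243] yawY 2.59 tilt [ 0.0023 -0.0006] gap 0.672 gf 44.1 | offset shares [ 0.03 -0.07  0.19] dz share 0.0033
[-0.35578182  0.07127196 -1.16301385]
```

Emit:
{"fn": "move_arm", "kwargs": {"commands": [{"dr":[0,0,0],"offset":[0,0,0.17],"hand":0.5},{"dr":[0,0,0],"offset":[0,0,0],"hand":0.5},{"dr":[0,0,0],"offset":[0,0,0],"hand":0.5},{"dr":[0,0,0],"offset":[0,0,0],"hand":0.72},{"dr":[0,0,0],"offset":[0,0,0],"hand":0.76},{"dr":[0,0,0],"offset":[0,0,0],"hand":0.82},{"dr":[0,0,0],"offset":[0,0,0],"hand":0.86},{"dr":[0,0,0],"offset":[0,0,-0.5],"hand":0.86}]}}

```text
time_s: 7.63
tcp_pos: [0.4486, -0.0657, 0.0306]
ee_rot: [0.691, 0.723, -0.001, -0.003]
contact_force: [-0.5, 0.2, -0.1]
finger_gap: 0.857
gripper_force: 0.0
```

Emit:
{"fn": "move_arm", "kwargs": {"commands": [{"dr":[0,0,0],"offset":[0,0,-0.9],"hand":0.86},{"dr":[0,0,0],"offset":[0,0,-0.9],"hand":0.86},{"dr":[0,0,0],"offset":[0,0,-0.9],"hand":1},{"dr":[0,0,0],"offset":[0,0,-0.9],"hand":1},{"dr":[0,0,0],"offset":[-0.51,0.9,0],"hand":1},{"dr":[0,0,0],"offset":[-0.51,0.9,0],"hand":1},{"dr":[0,0,0],"offset":[-0.51,0.9,0],"hand":1},{"dr":[0,0,0],"offset":[-0.51,0.9,0],"hand":1}]}}

```text
time_s: 8.3
tcp_pos: [0.5628, -0.1232, 0.1416]
ee_rot: [0.691, 0.723, 0.0, 0.001]
contact_force: [-0.2, 0.0, 0.6]
finger_gap: 1.0
gripper_force: 0.0
```

```bash
python3 -c "
from h import *
go([.6435,-.165,.043],2.75)
s=snap('scene','s4',(170,140,410,320),3.2)"
```

```text
t 8.30 tcp [ 0.5628 -0.1232  0.1416] yawY 2.60 tilt [ 0.0013 -0.0003] gap 1.000 gf 0.0 | offset shares [-1.51  2.62  3.29] dz share -0.0008
```

View pics/s4.png

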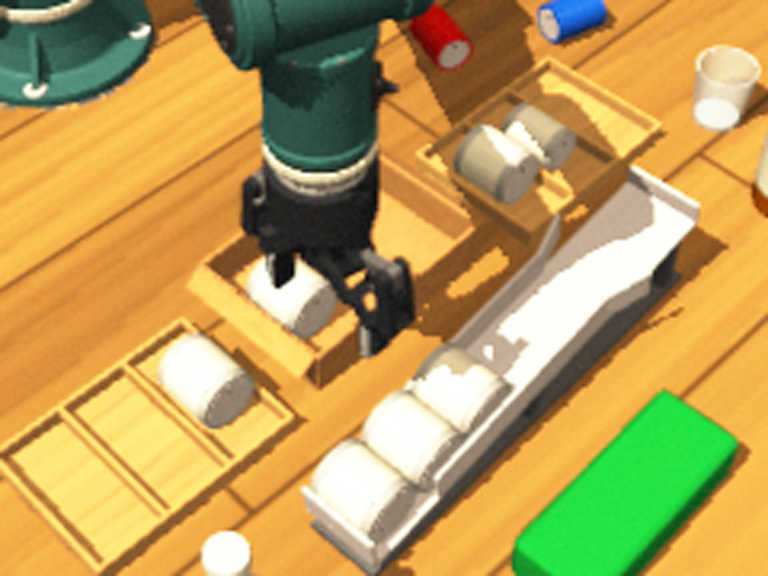

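Tin 1 lies in the carton (290,295), and three tins have rolled to the stop (360,485). Fetch the second.

Emit:
{"fn": "move_arm", "kwargs": {"commands": [{"dr":[0,0,0],"offset":[-0.5,0.87,0],"hand":1},{"dr":[0,0,0],"offset":[-0.5,0.87,0],"hand":1},{"dr":[0,0,0],"offset":[-0.5,0.87,0],"hand":1},{"dr":[0,0,0],"offset":[0,0,0.3],"hand":1},{"dr":[0,0,0],"offset":[0,0,0.7],"hand":1},{"dr":[0,0,0],"offset":[0,0,0.7],"hand":1},{"dr":[0,0,0],"offset":[0,0,0.7],"hand":1},{"dr":[0,0,0],"offset":[0,0,0.6],"hand":1}]}}

```text
time_s: 9.02
tcp_pos: [0.6407, -0.1635, 0.0491]
ee_rot: [0.691, 0.723, -0.0, -0.001]
contact_force: [0.2, 0.3, -0.4]
finger_gap: 1.002
gripper_force: 0.0
```

Emit:
{"fn": "move_arm", "kwargs": {"commands": [{"dr":[0,0,0],"offset":[0,0,0.25],"hand":1},{"dr":[0,0,0],"offset":[0,0,0],"hand":1},{"dr":[0,0,0],"offset":[0,0,0],"hand":0.5},{"dr":[0,0,0],"offset":[0,0,0],"hand":0.5},{"dr":[0,0,0],"offset":[0,0,0],"hand":0.5},{"dr":[0,0,0],"offset":[0,0,0],"hand":0.5},{"dr":[0,0,0],"offset":[0,0,0],"hand":0.5},{"dr":[0,0,0],"offset":[0,0,0],"hand":0.5}]}}

```text
time_s: 9.68
tcp_pos: [0.643, -0.1643, 0.0459]
ee_rot: [0.691, 0.723, 0.001, 0.002]
contact_force: [-0.1, 0.1, 4.9]
finger_gap: 0.675
gripper_force: 44.0
```

```bash
python3 -c "
from h import *
go([.6435,-.165,.13],2.75)
s=snapshot('scene'); np.savez('last_scene.npz',**{k:np.array(v) for k,v in s.items()})"
```

```text
t 9.68 tcp [ 0.643  -0.1643  0.0459] yawY 2.60 tilt [ 0.0037 -0.0011] gap 0.675 gf 44.0 | offset shares [-0.03  0.02 -2.8 ] dz share -0.0008
```

Emit:
{"fn": "move_arm", "kwargs": {"commands": [{"dr":[0,0,0],"offset":[0,0,-0.3],"hand":0.5},{"dr":[0,0,0],"offset":[0,0,-0.7],"hand":0.5},{"dr":[0,0,0],"offset":[0,0,-0.8],"hand":0.5},{"dr":[0,0,0],"offset":[0,0,-0.7],"hand":0.5},{"dr":[0,0,0],"offset":[0,0,-0.6],"hand":0.5},{"dr":[0,0,0],"offset":[0,-0.9,0],"hand":0.5},{"dr":[0,0,0],"offset":[0.4,-0.9,0],"hand":0.5},{"dr":[0,0,0],"offset":[0.9,-0.9,0],"hand":0.5}]}}

```text
time_s: 10.4
tcp_pos: [0.5581, -0.1309, 0.1364]
ee_rot: [0.692, 0.722, -0.001, 0.0]
contact_force: [-0.5, 0.3, -1.0]
finger_gap: 0.675
gripper_force: 43.7
```

Emit:
{"fn": "move_arm", "kwargs": {"commands": [{"dr":[0,0,0],"offset":[0.9,-0.5,0],"hand":0.5},{"dr":[0,0,0],"offset":[0.9,-0.5,0],"hand":0.5},{"dr":[0,0,0],"offset":[0.9,-0.5,0],"hand":0.5},{"dr":[0,0,0],"offset":[0.9,-0.5,0],"hand":0.5},{"dr":[0,0,0],"offset":[0.9,-0.5,0],"hand":0.5},{"dr":[0,0,0],"offset":[0.9,-0.5,0],"hand":0.5},{"dr":[0,0,0],"offset":[0.9,-0.5,0.1],"hand":0.5},{"dr":[0,0,0],"offset":[0,0,0],"hand":0.5}]}}

```text
time_s: 11.07
tcp_pos: [0.4421, 0.0592, 0.1328]
ee_rot: [0.689, 0.725, -0.0, -0.002]
contact_force: [-0.2, 0.5, -1.8]
finger_gap: 0.673
gripper_force: 43.7
```

```bash
cat >> h.py <<'E'
def rim(n="scene"):  # carton seen from the scene camera: rim points
    s=snapshot(n); w=cloud(s).reshape(-1,3)
    q=w[(w[:,2]>.036)&(w[:,2]<.052)&(w[:,0]>.3)&(w[:,0]<.57)&(abs(w[:,1])<.132)]
    for k in (0,1): print(n,"xy"[k],np.round(np.percentile(q[:,k],[1,10,50,90,99]),3),end=" ")
    c,sz,a=cv2.minAreaRect((q[:,:2]*1000).astype(np.float32)); print("rect",np.round(c,1),np.round(sz,1),round(a,2))
E
python3 -c "
from h import *
go([.446,.056,.021],2.0)
rim();rim('top')"
```

```text
t 11.07 tcp [0.4421 0.0592 0.1328] yawY 2.86 tilt [-0.0038  0.003 ] gap 0.673 gf 43.7 | offset shares [-0.12  0.14  3.72] dz share 0.0048
scene x [0.374 0.38  0.46  0.521 0.526] scene y [-0.119 -0.111 -0.069  0.098  0.111] rect [448.9  -4. ] [150.6 238.4] 2.26
top x [0.373 0.378 0.435 0.517 0.521] top y [-0.121 -0.115 -0.082  0.102  0.112] rect [447.6  -3.6] [147.3 238.1] 2.3
```

Carton unmoved. Lower and release.

Emit:
{"fn": "move_arm", "kwargs": {"commands": [{"dr":[0,0,0.0025],"offset":[0,0.1,0.8],"hand":0.5},{"dr":[0,0,0],"offset":[0,0,0.8],"hand":0.5},{"dr":[0,0,0],"offset":[0,0,0.8],"hand":0.5},{"dr":[0,0,0],"offset":[0,0,0.8],"hand":0.5},{"dr":[0,0,0],"offset":[0,0,0.3],"hand":0.5},{"dr":[0,0,0],"offset":[0,0,0.1],"hand":0.5},{"dr":[0,0,0],"offset":[0,0,0],"hand":0.5},{"dr":[0,0,0],"offset":[0,0,0],"hand":0.5}]}}

```text
time_s: 11.83
tcp_pos: [0.45, 0.0551, 0.0268]
ee_rot: [0.694, 0.72, 0.001, 0.001]
contact_force: [0.1, -0.7, -0.3]
finger_gap: 0.673
gripper_force: 43.7
```

```bash
python3 -c "
from h import *
go([.446,.056,.021],2.0)"
```

```text
t 11.83 tcp [0.45   0.0551 0.0268] yawY 2.10 tilt [ 0.0024 -0.0001] gap 0.673 gf 43.7 | offset shares [ 0.04 -0.13  0.19] dz share 0.0006
```

Emit:
{"fn": "move_arm", "kwargs": {"commands": [{"dr":[0,0,0],"offset":[0,0,0.17],"hand":0.5},{"dr":[0,0,0],"offset":[0,0,0],"hand":0.5},{"dr":[0,0,0],"offset":[0,0,0],"hand":0.5},{"dr":[0,0,0],"offset":[0,0,0],"hand":0.72},{"dr":[0,0,0],"offset":[0,0,0],"hand":0.76},{"dr":[0,0,0],"offset":[0,0,0],"hand":0.82},{"dr":[0,0,0],"offset":[0,0,0],"hand":0.86},{"dr":[0,0,0],"offset":[0,0,-0.5],"hand":0.86}]}}

```text
time_s: 12.5
tcp_pos: [0.4463, 0.0555, 0.033]
ee_rot: [0.694, 0.72, -0.002, -0.002]
contact_force: [-0.2, -0.1, 0.2]
finger_gap: 0.86
gripper_force: 0.0
```

Emit:
{"fn": "move_arm", "kwargs": {"commands": [{"dr":[0,0,0],"offset":[0,0,-0.9],"hand":0.86},{"dr":[0,0,0],"offset":[0,0,-0.9],"hand":0.86},{"dr":[0,0,0],"offset":[0,0,-0.9],"hand":1},{"dr":[0,0,0],"offset":[0,0,-0.9],"hand":1},{"dr":[0,0,-0.0033],"offset":[-0.9,0.75,0],"hand":1},{"dr":[0,0,0],"offset":[-0.9,0.75,0],"hand":1},{"dr":[0,0,0],"offset":[-0.9,0.75,0],"hand":1},{"dr":[0,0,0],"offset":[-0.9,0.75,0],"hand":1}]}}

```text
time_s: 13.17
tcp_pos: [0.5445, -0.0495, 0.144]
ee_rot: [0.69, 0.724, 0.0, 0.001]
contact_force: [0.3, -0.2, 0.6]
finger_gap: 0.999
gripper_force: 0.0
```

Emit:
{"fn": "move_arm", "kwargs": {"commands": [{"dr":[0,0,0],"offset":[-0.9,0.75,0],"hand":1},{"dr":[0,0,0],"offset":[-0.9,0.75,0],"hand":1},{"dr":[0,0,0],"offset":[-0.9,0.75,0],"hand":1},{"dr":[0,0,0],"offset":[-0.9,0.75,0],"hand":1},{"dr":[0,0,0],"offset":[0,0,0],"hand":1},{"dr":[0,0,0],"offset":[0,0,0],"hand":1},{"dr":[0,0,0],"offset":[0,0,0],"hand":1},{"dr":[0,0,0],"offset":[0,0,0],"hand":1}]}}

```text
time_s: 13.83
tcp_pos: [0.638, -0.151, 0.1437]
ee_rot: [0.69, 0.724, 0.0, -0.0]
contact_force: [-1.0, 0.4, 0.3]
finger_gap: 1.003
gripper_force: 0.0
```

```bash
python3 -c "
from h import *
go([.6435,-.165,.043],2.75)
s=snap('scene','s5',(170,140,410,320),3.2)"
```

```text
t 13.83 tcp [ 0.638  -0.151   0.1437] yawY 2.79 tilt [-0.0001  0.0004] gap 1.003 gf 0.0 | offset shares [-0.48  0.16  3.36] dz share 0.0002
```

View pics/s5.png

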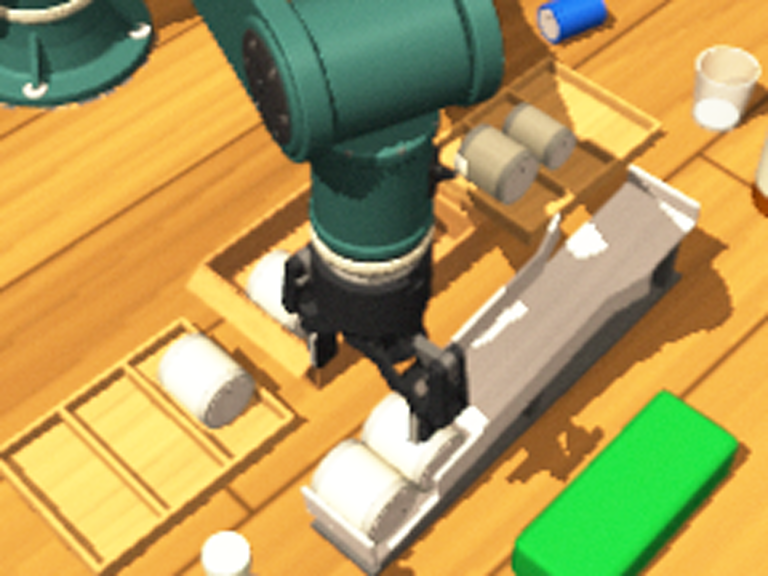

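Two tins are left in the rack, with the front one at the stop (360,485). Fetch the third.

Emit:
{"fn": "move_arm", "kwargs": {"commands": [{"dr":[0,0,0],"offset":[-0.48,0.16,0.3],"hand":1},{"dr":[0,0,0],"offset":[0,0,0.7],"hand":1},{"dr":[0,0,0],"offset":[0,0,0.7],"hand":1},{"dr":[0,0,0],"offset":[0,0,0.8],"hand":1},{"dr":[0,0,0],"offset":[0,0,0.6],"hand":1},{"dr":[0,0,0],"offset":[0,0,0.2],"hand":1},{"dr":[0,0,0],"offset":[0,0,0],"hand":1},{"dr":[0,0,0],"offset":[0,0,0],"hand":0.5}]}}

```text
time_s: 14.55
tcp_pos: [0.6442, -0.1661, 0.045]
ee_rot: [0.69, 0.724, 0.0, 0.0]
contact_force: [0.3, -0.7, -0.1]
finger_gap: 0.887
gripper_force: 0.0
```

Emit:
{"fn": "move_arm", "kwargs": {"commands": [{"dr":[0,0,0],"offset":[0,0,0],"hand":0.5},{"dr":[0,0,0],"offset":[0,0,0],"hand":0.5},{"dr":[0,0,0],"offset":[0,0,0],"hand":0.5},{"dr":[0,0,0],"offset":[0,0,0],"hand":0.5},{"dr":[0,0,0],"offset":[0,0,0],"hand":0.5},{"dr":[0,0,0],"offset":[0,0,0],"hand":0.5},{"dr":[0,0,0],"offset":[0,0,0],"hand":0.5},{"dr":[0,0,0],"offset":[0,0,0],"hand":0.5}]}}

```text
time_s: 15.22
tcp_pos: [0.6453, -0.1665, 0.047]
ee_rot: [0.69, 0.724, 0.001, 0.002]
contact_force: [-0.6, 0.5, 5.8]
finger_gap: 0.673
gripper_force: 45.0
```

```bash
python3 -c "
from h import *
go([.448,-.004,.13],2.75)
# tins in carton, from both views
for n in ('scene','top'):
    s=snapshot(n); w=cloud(s).reshape(-1,3)
    q=w[(w[:,2]>.053)&(w[:,2]<.066)&(w[:,0]>.38)&(w[:,0]<.52)&(abs(w[:,1])<.1)]
    for m in (q[:,1]<0,q[:,1]>0):
        if m.sum(): print(n,m.sum(),np.round(np.percentile(q[m],[5,50,95],axis=0)[:,:2],3).tolist())
rim();rim('top')"
```

```text
t 15.22 tcp [ 0.6453 -0.1665  0.047 ] yawY 2.74 tilt [ 0.004  -0.0013] gap 0.673 gf 45.0 | offset shares [ 5.72 -6.3  -2.8 ] dz share -0.0000
scene 8 [[0.427, -0.081], [0.437, -0.079], [0.448, -0.075]]
top 240 [[0.423, 0.039], [0.448, 0.055], [0.475, 0.072]]
scene x [0.38  0.385 0.451 0.509 0.521] scene y [-0.122 -0.116 -0.104 -0.061  0.066] rect [450.3  -5.5] [245.3 139.8] 86.72
top x [0.373 0.378 0.447 0.517 0.521] top y [-0.044  0.024  0.093  0.109  0.115] rect [446.5  30.4] [147.7 168.2] 1.34
```

Emit:
{"fn": "move_arm", "kwargs": {"commands": [{"dr":[0,0,0],"offset":[0,0,-0.3],"hand":0.5},{"dr":[0,0,0],"offset":[0,0,-0.7],"hand":0.5},{"dr":[0,0,0],"offset":[0,0,-0.8],"hand":0.5},{"dr":[0,0,0],"offset":[0,0,-0.7],"hand":0.5},{"dr":[0,0,0],"offset":[0,0,-0.6],"hand":0.5},{"dr":[0,0,0],"offset":[0,-0.9,0],"hand":0.5},{"dr":[0,0,0],"offset":[0.2,-0.9,0],"hand":0.5},{"dr":[0,0,0],"offset":[0.8,-0.9,0],"hand":0.5}]}}

```text
time_s: 16.08
tcp_pos: [0.5608, -0.1425, 0.1373]
ee_rot: [0.691, 0.723, -0.001, 0.001]
contact_force: [0.1, 0.6, -0.4]
finger_gap: 0.673
gripper_force: 44.5
```

Emit:
{"fn": "move_arm", "kwargs": {"commands": [{"dr":[0,0,0],"offset":[0.9,-0.7,0],"hand":0.5},{"dr":[0,0,0],"offset":[0.9,-0.7,0],"hand":0.5},{"dr":[0,0,0],"offset":[0.9,-0.7,0],"hand":0.5},{"dr":[0,0,0],"offset":[0.9,-0.7,0],"hand":0.5},{"dr":[0,0,0],"offset":[0.9,-0.7,0],"hand":0.5},{"dr":[0,0,0.003],"offset":[0.1,-0.1,0],"hand":0.5},{"dr":[0,0,0],"offset":[0,0,0],"hand":0.5},{"dr":[0,0,0],"offset":[0,0,0],"hand":0.5}]}}

```text
time_s: 16.75
tcp_pos: [0.4474, -0.0075, 0.1377]
ee_rot: [0.693, 0.721, 0.0, 0.001]
contact_force: [0.2, -0.1, -2.4]
finger_gap: 0.673
gripper_force: 44.4
```

```bash
python3 -c "
from h import *
go([.448,-.009,.022],2.0)
s=snap('scene','s6',(200,150,380,290),3)
w=cloud(s).reshape(-1,3)
q=w[(w[:,2]>.053)&(w[:,2]<.066)&(w[:,0]>.38)&(w[:,0]<.52)&(abs(w[:,1])<.1)]
for m in (q[:,1]<0,q[:,1]>0):
    if m.sum(): print(m.sum(),np.round(np.percentile(q[m],[5,50,95],axis=0)[:,:2],3).tolist())
rim();rim('top')"
```

```text
t 16.75 tcp [ 0.4474 -0.0075  0.1377] yawY 2.24 tilt [ 0.0011 -0.0007] gap 0.673 gf 44.4 | offset shares [-0.05  0.01  3.86] dz share 0.0013
185 [[0.427, -0.077], [0.455, -0.065], [0.48, -0.05]]
130 [[0.434, 0.042], [0.457, 0.054], [0.478, 0.069]]
scene x [0.377 0.384 0.465 0.521 0.525] scene y [-0.119 -0.111 -0.056  0.097  0.111] rect [449.2  -4. ] [149.4 238.1] 2.24
top x [0.373 0.379 0.446 0.503 0.521] top y [-0.121 -0.116 -0.085  0.108  0.115] rect [447.5  -3.8] [146.7 237.8] 2.21
```

View pics/s6.png

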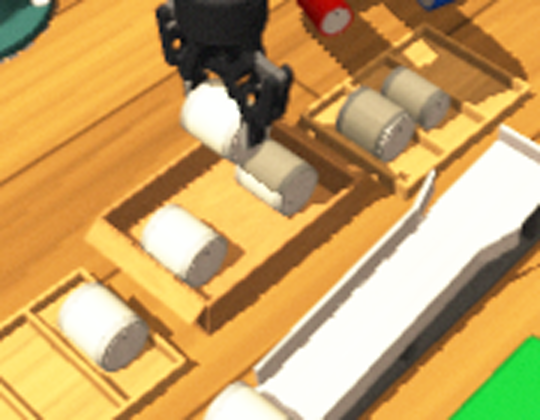

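The tins in the carton are at (185,245) and (278,172) in the crop, and the held tin is above the gap between them. Lower and release.

Emit:
{"fn": "move_arm", "kwargs": {"commands": [{"dr":[0,0,0],"offset":[0.05,0,0.8],"hand":0.5},{"dr":[0,0,0],"offset":[0,0,0.8],"hand":0.5},{"dr":[0,0,0],"offset":[0,0,0.8],"hand":0.5},{"dr":[0,0,0],"offset":[0,0,0.8],"hand":0.5},{"dr":[0,0,0],"offset":[0,0,0.4],"hand":0.5},{"dr":[0,0,0],"offset":[0,0,0.2],"hand":0.5},{"dr":[0,0,0],"offset":[0,0,0],"hand":0.5},{"dr":[0,0,0],"offset":[0,0,0],"hand":0.5}]}}

```text
time_s: 17.57
tcp_pos: [0.4481, -0.0065, 0.0237]
ee_rot: [0.694, 0.72, 0.0, 0.0]
contact_force: [0.6, -0.3, -1.6]
finger_gap: 0.676
gripper_force: 44.4
```

```bash
python3 -c "
from h import *
go([.448,-.006,.022],2.0);print(readout.read_state()['contact_force'])"
```

```text
t 17.57 tcp [ 0.4481 -0.0065  0.0237] yawY 2.14 tilt [ 0.0009 -0.0001] gap 0.676 gf 44.4 | offset shares [ 0.02 -0.    0.06] dz share 0.0008
[ 0.60485682 -0.26485039 -1.57648609]
```

Emit:
{"fn": "move_arm", "kwargs": {"commands": [{"dr":[0,0,0],"offset":[0,0,0.06],"hand":0.5},{"dr":[0,0,0],"offset":[0,0,0],"hand":0.5},{"dr":[0,0,0],"offset":[0,0,0],"hand":0.72},{"dr":[0,0,0],"offset":[0,0,0],"hand":0.76},{"dr":[0,0,0],"offset":[0,0,0],"hand":0.82},{"dr":[0,0,0],"offset":[0,0,0],"hand":0.86},{"dr":[0,0,0],"offset":[0,0,0],"hand":0.86},{"dr":[0,0,0],"offset":[0,0,-0.5],"hand":0.86}]}}

```text
time_s: 18.23
tcp_pos: [0.4447, -0.0054, 0.0341]
ee_rot: [0.693, 0.721, -0.002, -0.003]
contact_force: [-0.2, -0.3, -0.9]
finger_gap: 0.855
gripper_force: 0.0
```

Emit:
{"fn": "move_arm", "kwargs": {"commands": [{"dr":[0,0,0],"offset":[0,0,-0.9],"hand":0.86},{"dr":[0,0,0],"offset":[0,0,-0.9],"hand":0.86},{"dr":[0,0,0],"offset":[0,0,-0.9],"hand":1},{"dr":[0,0,0],"offset":[0,0,-0.5],"hand":1},{"dr":[0,0,0.005],"offset":[0.9,0.11,0],"hand":1},{"dr":[0,0,0],"offset":[0.9,0.11,0],"hand":1},{"dr":[0,0,0],"offset":[0.9,0.11,0],"hand":1},{"dr":[0,0,0],"offset":[0.9,0.11,0],"hand":1}]}}

```text
time_s: 18.9
tcp_pos: [0.4576, 0.1036, 0.133]
ee_rot: [0.699, 0.715, 0.0, 0.0]
contact_force: [-0.5, 0.1, -0.4]
finger_gap: 0.996
gripper_force: 0.0
```

Emit:
{"fn": "move_arm", "kwargs": {"commands": [{"dr":[0,0,0],"offset":[0.9,0.11,0],"hand":1},{"dr":[0,0,0],"offset":[0.9,0.11,0],"hand":1},{"dr":[0,0,0],"offset":[0.9,0.11,0],"hand":1},{"dr":[0,0,0],"offset":[0.9,0.11,0],"hand":1},{"dr":[0,0,0],"offset":[0.6,0,0],"hand":1},{"dr":[0,0,0],"offset":[0,0,0],"hand":1},{"dr":[0,0,0],"offset":[0,0,0],"hand":1},{"dr":[0,0,0],"offset":[0,0,0],"hand":1}]}}

```text
time_s: 19.57
tcp_pos: [0.4677, 0.2282, 0.1325]
ee_rot: [0.699, 0.715, -0.0, 0.0]
contact_force: [-0.5, -0.3, 0.6]
finger_gap: 1.002
gripper_force: 0.0
```

```bash
python3 -c "
from h import *
go([.4667,.2336,.011],1.2)
s=snap('scene','s7',(170,130,410,310),3)
w=cloud(s).reshape(-1,3)
q=w[(w[:,2]>.042)&(w[:,2]<.056)&(w[:,0]>.42)&(w[:,0]<.52)&(w[:,1]>.205)&(w[:,1]<.26)]
print(len(q),np.round(np.percentile(q,[2,50,98],axis=0),4))
"
```

```text
t 19.57 tcp [0.4677 0.2282 0.1325] yawY 1.30 tilt [-0.0003 -0.0007] gap 1.002 gf 0.0 | offset shares [ 0.18 -0.03  4.05] dz share 0.0006
113 [[0.4411 0.2215 0.0421]
 [0.4703 0.2327 0.0455]
 [0.4979 0.2458 0.0488]]
```

View pics/s7.png

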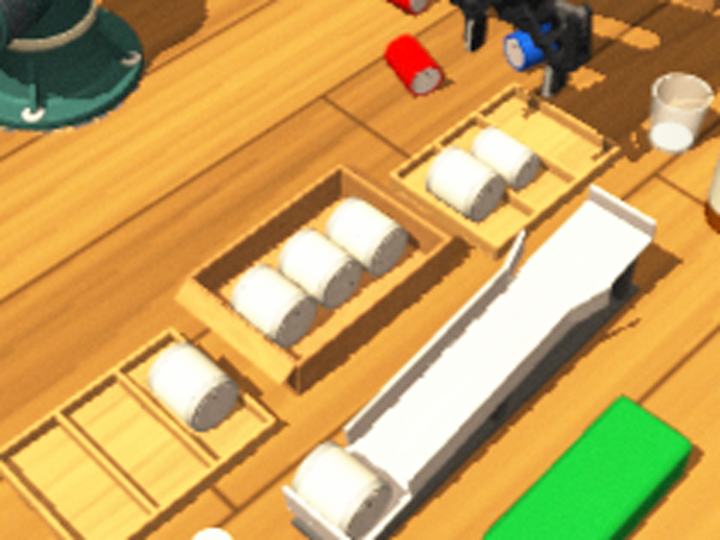

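The three old tins lie in the carton (275,305; 320,268; 367,236) and old4 is at the stop (340,490). In the left tray, the slim tin (507,157) is visibly smaller than the wide one (465,185). Grasp the slim one.

Emit:
{"fn": "move_arm", "kwargs": {"commands": [{"dr":[0,0,0],"offset":[0.17,0,0.8],"hand":1},{"dr":[0,0,0],"offset":[0,0,0.9],"hand":1},{"dr":[0,0,0],"offset":[0,0,0.9],"hand":1},{"dr":[0,0,0],"offset":[0,0,0.9],"hand":1},{"dr":[0,0,0],"offset":[0,0,0.4],"hand":1},{"dr":[0,0,0],"offset":[0,0,0],"hand":1},{"dr":[0,0,0],"offset":[0,0,0],"hand":1},{"dr":[0,0,0],"offset":[0,0,0],"hand":0.5}]}}

```text
time_s: 20.28
tcp_pos: [0.4692, 0.234, 0.0176]
ee_rot: [0.699, 0.715, 0.002, 0.001]
contact_force: [-0.1, 0.1, 0.6]
finger_gap: 0.879
gripper_force: 0.0
```

Emit:
{"fn": "move_arm", "kwargs": {"commands": [{"dr":[0,0,0],"offset":[0,0,0],"hand":0.5},{"dr":[0,0,0],"offset":[0,0,0],"hand":0.5},{"dr":[0,0,0],"offset":[0,0,0],"hand":0.5},{"dr":[0,0,0],"offset":[0,0,0],"hand":0.5},{"dr":[0,0,0],"offset":[0,0,0],"hand":0.5},{"dr":[0,0,0],"offset":[0,0,0],"hand":0.5},{"dr":[0,0,0],"offset":[0,0,0],"hand":0.5},{"dr":[0,0,0],"offset":[0,0,0],"hand":0.5}]}}

```text
time_s: 20.95
tcp_pos: [0.4694, 0.2345, 0.0181]
ee_rot: [0.699, 0.715, 0.002, 0.001]
contact_force: [-0.6, -0.2, 6.3]
finger_gap: 0.673
gripper_force: 44.1
```

```bash
python3 -c "
from h import *
go([.628,.1567,.17],2.75)"
```

```text
t 20.95 tcp [0.4694 0.2345 0.0181] yawY 1.31 tilt [0.0044 0.0015] gap 0.673 gf 44.1 | offset shares [-2.71  5.25 -5.04] dz share -0.0080
```

Grip is a bit high on the tin; regrasp 6 mm lower.

Emit:
{"fn": "move_arm", "kwargs": {"commands": [{"dr":[0,0,0],"offset":[0,0,0],"hand":0.8},{"dr":[0,0,0],"offset":[0,0,0],"hand":0.85},{"dr":[0,0,0],"offset":[0,0,0.1],"hand":0.85},{"dr":[0,0,0],"offset":[0,0,0.15],"hand":0.85},{"dr":[0,0,0],"offset":[0,0,0],"hand":0.85},{"dr":[0,0,0],"offset":[0,0,0],"hand":0.85},{"dr":[0,0,0],"offset":[0,0,0],"hand":0.5},{"dr":[0,0,0],"offset":[0,0,0],"hand":0.5}]}}

```text
time_s: 21.62
tcp_pos: [0.4679, 0.234, 0.0082]
ee_rot: [0.699, 0.715, 0.0, 0.0]
contact_force: [0.2, 0.6, -1.2]
finger_gap: 0.672
gripper_force: 43.1
```

Emit:
{"fn": "move_arm", "kwargs": {"commands": [{"dr":[0,0,0],"offset":[0,0,0],"hand":0.5},{"dr":[0,0,0],"offset":[0,0,0],"hand":0.5},{"dr":[0,0,0],"offset":[0,0,0],"hand":0.5},{"dr":[0,0,0],"offset":[0,0,0],"hand":0.5},{"dr":[0,0,0],"offset":[0,0,0],"hand":0.5},{"dr":[0,0,0],"offset":[0,0,-0.3],"hand":0.5},{"dr":[0,0,0],"offset":[0,0,-0.7],"hand":0.5},{"dr":[0,0,0],"offset":[0,0,-0.7],"hand":0.5}]}}

```text
time_s: 22.28
tcp_pos: [0.4664, 0.2334, 0.0588]
ee_rot: [0.699, 0.715, -0.002, -0.001]
contact_force: [0.3, -0.2, -0.8]
finger_gap: 0.675
gripper_force: 43.1
```

```bash
python3 -c "
from h import *
go([.628,.1567,.17],2.75)
s=snapshot('scene'); w=cloud(s).reshape(-1,3)
q=w[(w[:,2]>.03)&(w[:,0]>.44)&(w[:,0]<.495)&(w[:,1]>.20)&(w[:,1]<.26)]
st=readout.read_state()['tcp_pos']
print(len(q),np.round(np.percentile(q,[2,50,98],axis=0),4))
"
```

```text
t 22.28 tcp [0.4664 0.2334 0.0588] yawY 1.30 tilt [-0.0034 -0.0012] gap 0.675 gf 43.1 | offset shares [-2.68  5.31 -3.72] dz share -0.0081
1277 [[0.4427 0.2004 0.0741]
 [0.4767 0.2146 0.2513]
 [0.4944 0.2561 0.4223]]
```

Emit:
{"fn": "move_arm", "kwargs": {"commands": [{"dr":[0,0,0],"offset":[0,0,-0.9],"hand":0.5},{"dr":[0,0,0],"offset":[0,0,-0.9],"hand":0.5},{"dr":[0,0,0],"offset":[0,0,-0.9],"hand":0.5},{"dr":[0,0,0],"offset":[0,0,-0.9],"hand":0.5},{"dr":[0,0,0],"offset":[-0.45,0.88,0],"hand":0.5},{"dr":[0,0,0],"offset":[-0.45,0.88,0],"hand":0.5},{"dr":[0,0,0],"offset":[-0.45,0.88,0],"hand":0.5},{"dr":[0,0,0],"offset":[-0.45,0.88,0],"hand":0.5}]}}

```text
time_s: 23.0
tcp_pos: [0.5754, 0.1818, 0.1677]
ee_rot: [0.699, 0.715, 0.0, 0.0]
contact_force: [-0.3, -0.2, -1.3]
finger_gap: 0.674
gripper_force: 43.4
```

Emit:
{"fn": "move_arm", "kwargs": {"commands": [{"dr":[0,0,0],"offset":[-0.45,0.88,0],"hand":0.5},{"dr":[0,0,-0.008],"offset":[-0.4,0.88,0],"hand":0.5},{"dr":[0,0,0],"offset":[0,0,0],"hand":0.5},{"dr":[0,0,0],"offset":[0,0,0],"hand":0.5},{"dr":[0,0,0],"offset":[0,0,0],"hand":0.5},{"dr":[0,0,0],"offset":[0,0,0],"hand":0.5},{"dr":[0,0,0],"offset":[0,0,0],"hand":0.5},{"dr":[0,0,0],"offset":[0,0,0],"hand":0.5}]}}

```text
time_s: 23.67
tcp_pos: [0.6271, 0.1587, 0.1677]
ee_rot: [0.69, 0.724, 0.0, 0.0]
contact_force: [-0.5, -1.1, -0.7]
finger_gap: 0.675
gripper_force: 43.5
```

```bash
python3 -c "
from h import *
go([.628,.1567,.082],2.75)
s=snap('scene','s8',(270,130,430,260),4)"
```

```text
t 23.67 tcp [0.6271 0.1587 0.1677] yawY 2.80 tilt [0.0005 0.0003] gap 0.675 gf 43.5 | offset shares [-0.07  0.02  2.86] dz share 0.0003
```

View pics/s8.png

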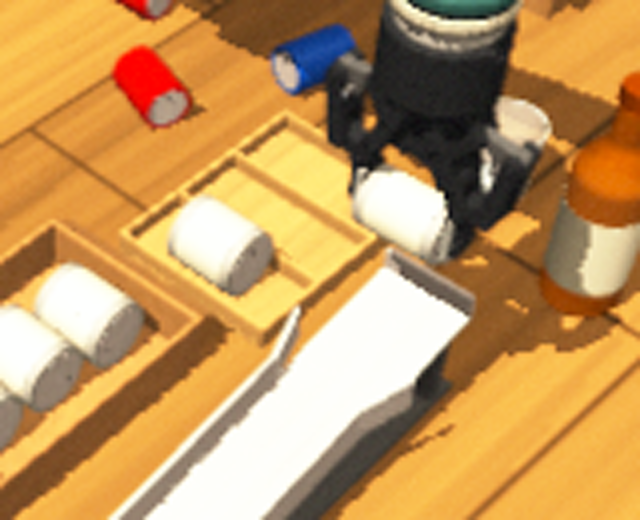

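The slim tin is held level at (400,210), above the upper end of the rack. Lower to the entry.

Emit:
{"fn": "move_arm", "kwargs": {"commands": [{"dr":[0,0,0],"offset":[-0.07,0,0.6],"hand":0.5},{"dr":[0,0,0],"offset":[0,0,0.7],"hand":0.5},{"dr":[0,0,0],"offset":[0,0,0.7],"hand":0.5},{"dr":[0,0,0],"offset":[0,0,0.5],"hand":0.5},{"dr":[0,0,0],"offset":[0,0,0.2],"hand":0.5},{"dr":[0,0,0],"offset":[0,0,0],"hand":0.5},{"dr":[0,0,0],"offset":[0,0,0],"hand":0.5},{"dr":[0,0,0],"offset":[0,0,0],"hand":0.5}]}}

```text
time_s: 24.38
tcp_pos: [0.6289, 0.1562, 0.0881]
ee_rot: [0.69, 0.724, 0.001, 0.001]
contact_force: [-0.5, 0.9, -0.9]
finger_gap: 0.674
gripper_force: 43.6
```

```bash
python3 -c "
from h import *
go([.628,.1567,.080],2.75);print(readout.read_state()['contact_force'])
s=snapshot('scene'); w=cloud(s).reshape(-1,3)
q=w[(abs(w[:,0]-.63)<.022)&(w[:,1]>.07)&(w[:,1]<.2)&(w[:,2]<.09)]
a=np.polyfit(q[:,1],q[:,2],1); print('floor slope,z at .1567',a[0],np.polyval(a,.1567),len(q))
"
```

```text
t 24.38 tcp [0.6289 0.1562 0.0881] yawY 2.75 tilt [0.0032 0.0006] gap 0.674 gf 43.6 | offset shares [ 0.02 -0.03  0.27] dz share -0.0000
[-0.54882356  0.87318964 -0.86361286]
floor slope,z at .1567 -0.10757573464107138 0.056072499355852776 526
```

Emit:
{"fn": "move_arm", "kwargs": {"commands": [{"dr":[0,0,0],"offset":[0,0,0.1],"hand":0.5},{"dr":[0,0,0],"offset":[0,0,0.1],"hand":0.5},{"dr":[0,0,0],"offset":[0,0,0],"hand":0.5},{"dr":[0,0,0],"offset":[0,0,0],"hand":0.5},{"dr":[0,0,0],"offset":[0,0,0],"hand":0.5},{"dr":[0,0,0],"offset":[0,0,0],"hand":0.5},{"dr":[0,0,0],"offset":[0,0,0],"hand":0.5},{"dr":[0,0,0],"offset":[0,0,0],"hand":0.5}]}}

```text
time_s: 25.1
tcp_pos: [0.628, 0.1559, 0.0802]
ee_rot: [0.69, 0.724, 0.0, 0.0]
contact_force: [-0.3, -1.1, -1.0]
finger_gap: 0.673
gripper_force: 43.6
```

Emit:
{"fn": "move_arm", "kwargs": {"commands": [{"dr":[0,0,0],"offset":[0,0,0],"hand":0.72},{"dr":[0,0,0],"offset":[0,0,0],"hand":0.76},{"dr":[0,0,0],"offset":[0,0,0],"hand":0.85},{"dr":[0,0,0],"offset":[0,0,0],"hand":1},{"dr":[0,0,0],"offset":[0,0,0],"hand":1},{"dr":[0,0,0],"offset":[0,0,0],"hand":1},{"dr":[0,0,0],"offset":[0,0,-0.4],"hand":1},{"dr":[0,0,0],"offset":[0,0,-0.8],"hand":1}]}}

```text
time_s: 25.77
tcp_pos: [0.6255, 0.1555, 0.1128]
ee_rot: [0.69, 0.724, -0.003, -0.003]
contact_force: [-0.5, -0.8, -0.2]
finger_gap: 1.002
gripper_force: 0.0
```

Emit:
{"fn": "move_arm", "kwargs": {"commands": [{"dr":[0,0,0],"offset":[0,0,-0.8],"hand":1},{"dr":[0,0,0],"offset":[0,0,-0.8],"hand":1},{"dr":[0,0,0.008],"offset":[0,-0.9,0],"hand":1},{"dr":[0,0,0],"offset":[0,-0.9,0],"hand":1},{"dr":[0,0,0],"offset":[0,-0.9,0],"hand":1},{"dr":[0,0,0],"offset":[0,-0.9,0],"hand":1},{"dr":[0,0,0],"offset":[0,-0.9,0],"hand":1},{"dr":[0,0,0],"offset":[0,0,0],"hand":1}]}}

```text
time_s: 26.43
tcp_pos: [0.4887, 0.1523, 0.1648]
ee_rot: [0.699, 0.716, -0.001, -0.001]
contact_force: [-0.5, 0.8, 0.6]
finger_gap: 1.001
gripper_force: 0.0
```

```bash
python3 -c "
from h import *
go([.4667,.1733,.0125],1.2)
s=snap('scene','s9',(170,130,410,310),3)"
```

```text
t 26.43 tcp [0.4887 0.1523 0.1648] yawY 1.37 tilt [-0.0026  0.0002] gap 1.001 gf 0.0 | offset shares [ 0.72 -0.7   5.08] dz share 0.0009
```

View pics/s9.png

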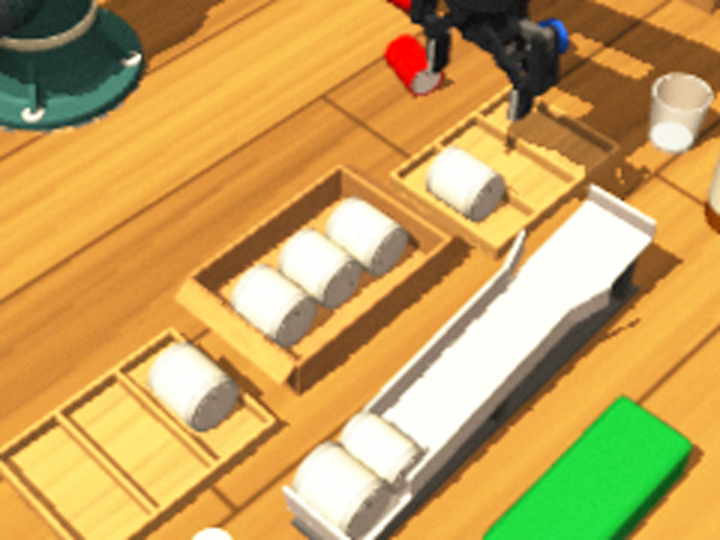

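The slim tin has rolled down to lie behind old4 (380,448). Now the wide tin at (465,183).

Emit:
{"fn": "move_arm", "kwargs": {"commands": [{"dr":[0,0,0],"offset":[0.72,-0.7,0.1],"hand":1},{"dr":[0,0,0],"offset":[0,0,0.5],"hand":1},{"dr":[0,0,0],"offset":[0,0,0.9],"hand":1},{"dr":[0,0,0],"offset":[0,0,0.9],"hand":1},{"dr":[0,0,0],"offset":[0,0,0.9],"hand":1},{"dr":[0,0,0],"offset":[0,0,0.7],"hand":1},{"dr":[0,0,0],"offset":[0,0,0],"hand":1},{"dr":[0,0,0],"offset":[0,0,0],"hand":1}]}}

```text
time_s: 27.15
tcp_pos: [0.4718, 0.1732, 0.0437]
ee_rot: [0.699, 0.715, -0.001, -0.0]
contact_force: [0.7, 0.2, -0.2]
finger_gap: 1.0
gripper_force: 0.0
```

```bash
python3 -c "
from h import *
go([.4667,.1733,.0125],1.2)"
```

```text
t 27.15 tcp [0.4718 0.1732 0.0437] yawY 1.28 tilt [-0.0016 -0.0004] gap 1.000 gf 0.0 | offset shares [ 0.01 -0.17  1.04] dz share 0.0005
```

Emit:
{"fn": "move_arm", "kwargs": {"commands": [{"dr":[0,0,0],"offset":[0,-0.12,0.6],"hand":1},{"dr":[0,0,0],"offset":[0,0,0.38],"hand":1},{"dr":[0,0,0],"offset":[0,0,0],"hand":1},{"dr":[0,0,0],"offset":[0,0,0],"hand":1},{"dr":[0,0,0],"offset":[0,0,0],"hand":0.5},{"dr":[0,0,0],"offset":[0,0,0],"hand":0.5},{"dr":[0,0,0],"offset":[0,0,0],"hand":0.5},{"dr":[0,0,0],"offset":[0,0,0],"hand":0.5}]}}

```text
time_s: 27.82
tcp_pos: [0.469, 0.1735, 0.0161]
ee_rot: [0.699, 0.715, 0.001, 0.001]
contact_force: [-0.2, 0.3, 3.9]
finger_gap: 0.669
gripper_force: 43.7
```

Emit:
{"fn": "move_arm", "kwargs": {"commands": [{"dr":[0,0,0],"offset":[0,0,0],"hand":0.5},{"dr":[0,0,0],"offset":[0,0,0],"hand":0.5},{"dr":[0,0,0],"offset":[0,0,0],"hand":0.5},{"dr":[0,0,0],"offset":[0,0,0],"hand":0.5},{"dr":[0,0,0],"offset":[0,0,0],"hand":0.5},{"dr":[0,0,0],"offset":[0,0,0],"hand":0.5},{"dr":[0,0,0],"offset":[0,0,0],"hand":0.5},{"dr":[0,0,0],"offset":[0,0,0],"hand":0.5}]}}

```text
time_s: 28.48
tcp_pos: [0.4691, 0.1735, 0.0161]
ee_rot: [0.699, 0.715, 0.001, 0.001]
contact_force: [-0.1, 0.6, 5.6]
finger_gap: 0.679
gripper_force: 43.8
```

```bash
python3 -c "
from h import *
go([.628,.1567,.17],2.75)"
```

```text
t 28.48 tcp [0.4691 0.1735 0.0161] yawY 1.30 tilt [0.0028 0.0007] gap 0.679 gf 43.8 | offset shares [-0.68  5.3  -5.11] dz share -0.0081
```

Emit:
{"fn": "move_arm", "kwargs": {"commands": [{"dr":[0,0,0],"offset":[0,0,-0.4],"hand":0.5},{"dr":[0,0,0],"offset":[0,0,-0.8],"hand":0.5},{"dr":[0,0,0],"offset":[0,0,-0.8],"hand":0.5},{"dr":[0,0,0],"offset":[0,0,-0.8],"hand":0.5},{"dr":[0,0,0],"offset":[0,0,-0.8],"hand":0.5},{"dr":[0,0,0],"offset":[0,0,-0.8],"hand":0.5},{"dr":[0,0,0],"offset":[0,0,-0.8],"hand":0.5},{"dr":[0,0,0],"offset":[-0.1,0.88,0],"hand":0.5}]}}

```text
time_s: 29.15
tcp_pos: [0.4939, 0.1721, 0.1764]
ee_rot: [0.698, 0.716, 0.003, 0.001]
contact_force: [2.0, 1.2, -1.2]
finger_gap: 0.675
gripper_force: 43.6
```

Emit:
{"fn": "move_arm", "kwargs": {"commands": [{"dr":[0,0,0],"offset":[-0.1,0.88,0],"hand":0.5},{"dr":[0,0,0],"offset":[-0.1,0.88,0],"hand":0.5},{"dr":[0,0,0],"offset":[-0.1,0.88,0],"hand":0.5},{"dr":[0,0,0],"offset":[-0.1,0.88,0],"hand":0.5},{"dr":[0,0,-0.008],"offset":[-0.18,0.9,0],"hand":0.5},{"dr":[0,0,0],"offset":[0,0,0.6],"hand":0.5},{"dr":[0,0,0],"offset":[0,0,0.6],"hand":0.5},{"dr":[0,0,0],"offset":[0,0,0],"hand":0.5}]}}

```text
time_s: 29.82
tcp_pos: [0.6245, 0.1556, 0.128]
ee_rot: [0.69, 0.724, -0.005, -0.004]
contact_force: [-1.0, -0.3, -2.2]
finger_gap: 0.674
gripper_force: 43.9
```

```bash
python3 -c "
from h import *
go([.628,.1567,.0875],2.75)"
```

```text
t 29.82 tcp [0.6245 0.1556 0.128 ] yawY 2.71 tilt [-0.0115 -0.0017] gap 0.674 gf 43.9 | offset shares [0.03 0.13 1.35] dz share -0.0002
```

Emit:
{"fn": "move_arm", "kwargs": {"commands": [{"dr":[0,0,0],"offset":[0,0,0.5],"hand":0.5},{"dr":[0,0,0],"offset":[0,0,0.4],"hand":0.5},{"dr":[0,0,0],"offset":[0,0,0.3],"hand":0.5},{"dr":[0,0,0],"offset":[0,0,0],"hand":0.5},{"dr":[0,0,0],"offset":[0,0,0],"hand":0.5},{"dr":[0,0,0],"offset":[0,0,0],"hand":0.5},{"dr":[0,0,0],"offset":[0,0,0],"hand":0.5},{"dr":[0,0,0],"offset":[0,0,0],"hand":0.5}]}}

```text
time_s: 30.48
tcp_pos: [0.6279, 0.1565, 0.1]
ee_rot: [0.69, 0.724, 0.001, 0.001]
contact_force: [0.6, -0.3, -2.3]
finger_gap: 0.678
gripper_force: 44.0
```

```bash
python3 -c "
from h import *
go([.628,.1567,.0875],2.75);print(readout.read_state()['contact_force'])"
```

```text
t 30.48 tcp [0.6279 0.1565 0.1   ] yawY 2.74 tilt [0.0021 0.0004] gap 0.678 gf 44.0 | offset shares [0.01 0.   0.42] dz share -0.0001
[ 0.64006672 -0.29490196 -2.31190187]
```

Emit:
{"fn": "move_arm", "kwargs": {"commands": [{"dr":[0,0,0],"offset":[0,0,0.25],"hand":0.5},{"dr":[0,0,0],"offset":[0,0,0.12],"hand":0.5},{"dr":[0,0,0],"offset":[0,0,0],"hand":0.5},{"dr":[0,0,0],"offset":[0,0,0],"hand":0.5},{"dr":[0,0,0],"offset":[0,0,0],"hand":0.5},{"dr":[0,0,0],"offset":[0,0,0],"hand":0.5},{"dr":[0,0,0],"offset":[0,0,0],"hand":0.72},{"dr":[0,0,0],"offset":[0,0,0],"hand":0.76}]}}

```text
time_s: 31.15
tcp_pos: [0.6277, 0.1565, 0.0883]
ee_rot: [0.69, 0.724, 0.001, 0.0]
contact_force: [-0.1, 0.5, -0.2]
finger_gap: 0.762
gripper_force: 0.0
```

Emit:
{"fn": "move_arm", "kwargs": {"commands": [{"dr":[0,0,0],"offset":[0,0,0],"hand":0.85},{"dr":[0,0,0],"offset":[0,0,0],"hand":1},{"dr":[0,0,0],"offset":[0,0,0],"hand":1},{"dr":[0,0,0],"offset":[0,0,0],"hand":1},{"dr":[0,0,0],"offset":[0,0,-0.4],"hand":1},{"dr":[0,0,0],"offset":[0,0,-0.8],"hand":1},{"dr":[0,0,0],"offset":[0,0,-0.8],"hand":1},{"dr":[0,0,0],"offset":[0,0,-0.8],"hand":1}]}}

```text
time_s: 31.82
tcp_pos: [0.6272, 0.1564, 0.1733]
ee_rot: [0.69, 0.724, 0.0, -0.0]
contact_force: [1.1, 0.3, 0.1]
finger_gap: 1.002
gripper_force: 0.0
```

Emit:
{"fn": "move_arm", "kwargs": {"commands": [{"dr":[0,0,0.007],"offset":[0,-0.9,0],"hand":1},{"dr":[0,0,0.006],"offset":[0,-0.9,0],"hand":1},{"dr":[0,0,0],"offset":[-0.9,-0.5,0],"hand":1},{"dr":[0,0,0],"offset":[-0.9,-0.5,0],"hand":1},{"dr":[0,0,0],"offset":[-0.9,-0.5,0],"hand":1},{"dr":[0,0,0],"offset":[-0.9,-0.5,0],"hand":1},{"dr":[0,0,0],"offset":[-0.9,-0.5,0],"hand":1},{"dr":[0,0,0],"offset":[-0.9,-0.5,0],"hand":1}]}}

```text
time_s: 32.48
tcp_pos: [0.4838, -0.0093, 0.1729]
ee_rot: [0.704, 0.71, 0.001, 0.001]
contact_force: [0.5, -0.9, -0.1]
finger_gap: 1.004
gripper_force: 0.0
```

```bash
python3 -c "
from h import *
go([.4688,-.1748,.0135],0.3)
s=snap('scene','s10',(170,130,410,310),3)"
```

```text
t 32.48 tcp [ 0.4838 -0.0093  0.1729] yawY 0.42 tilt [ 0.0018 -0.0003] gap 1.004 gf 0.0 | offset shares [-5.51 -0.55  5.31] dz share 0.0007
```

View pics/s10.png

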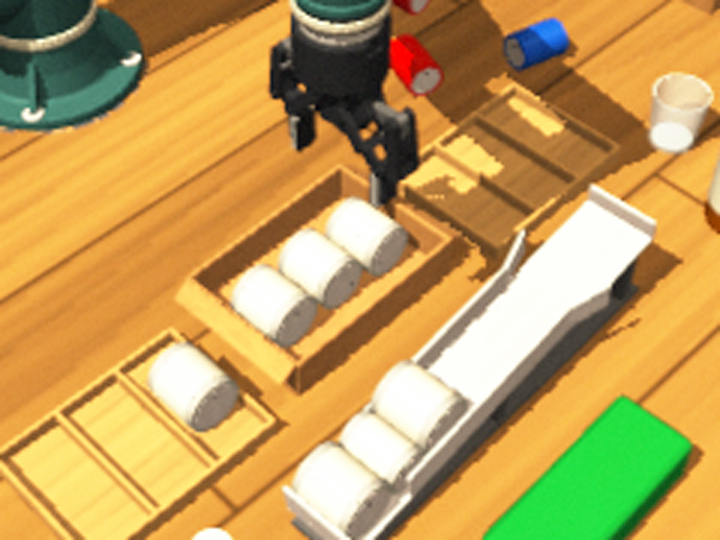

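The rack now holds wide, slim, wide in a row (340,490 / 380,447 / 420,405), and the left tray is empty. The last tin is at (193,385).

Emit:
{"fn": "move_arm", "kwargs": {"commands": [{"dr":[0,0,0],"offset":[-0.92,-0.09,0],"hand":1},{"dr":[0,0,0],"offset":[-0.92,-0.09,0],"hand":1},{"dr":[0,0,0],"offset":[-0.92,-0.09,0],"hand":1},{"dr":[0,0,0],"offset":[-0.92,-0.09,0],"hand":1},{"dr":[0,0,0],"offset":[-0.92,-0.09,0],"hand":1},{"dr":[0,0,0],"offset":[-0.91,-0.1,0.4],"hand":1},{"dr":[0,0,0],"offset":[0,0,0.9],"hand":1},{"dr":[0,0,0],"offset":[0,0,0.9],"hand":1}]}}

```text
time_s: 33.2
tcp_pos: [0.4705, -0.176, 0.1075]
ee_rot: [0.706, 0.708, 0.001, 0.003]
contact_force: [0.2, 0.9, 0.0]
finger_gap: 1.003
gripper_force: 0.0
```

Emit:
{"fn": "move_arm", "kwargs": {"commands": [{"dr":[0,0,0],"offset":[0,0,0.8],"hand":1},{"dr":[0,0,0],"offset":[0,0,0.7],"hand":1},{"dr":[0,0,0],"offset":[0,0,0],"hand":1},{"dr":[0,0,0],"offset":[0,0,0],"hand":1},{"dr":[0,0,0],"offset":[0,0,0],"hand":1},{"dr":[0,0,0],"offset":[0,0,0],"hand":1},{"dr":[0,0,0],"offset":[0,0,0],"hand":1},{"dr":[0,0,0],"offset":[0,0,0],"hand":1}]}}

```text
time_s: 33.87
tcp_pos: [0.4701, -0.174, 0.0622]
ee_rot: [0.705, 0.71, 0.001, 0.001]
contact_force: [-0.4, 0.4, 0.4]
finger_gap: 1.002
gripper_force: 0.0
```

```bash
python3 -c "
from h import *
go([.4688,-.1748,.0135],0.3)"
```

```text
t 33.87 tcp [ 0.4701 -0.174   0.0622] yawY 0.41 tilt [ 0.0027 -0.0012] gap 1.002 gf 0.0 | offset shares [-0.02 -0.05  1.62] dz share 0.0006
```

Emit:
{"fn": "move_arm", "kwargs": {"commands": [{"dr":[0,0,0],"offset":[0,0,0.6],"hand":1},{"dr":[0,0,0],"offset":[0,0,0.6],"hand":1},{"dr":[0,0,0],"offset":[0,0,0.35],"hand":1},{"dr":[0,0,0],"offset":[0,0,0],"hand":1},{"dr":[0,0,0],"offset":[0,0,0],"hand":1},{"dr":[0,0,0],"offset":[0,0,0],"hand":0.5},{"dr":[0,0,0],"offset":[0,0,0],"hand":0.5},{"dr":[0,0,0],"offset":[0,0,0],"hand":0.5}]}}

```text
time_s: 34.53
tcp_pos: [0.4701, -0.1741, 0.0155]
ee_rot: [0.705, 0.71, 0.0, 0.001]
contact_force: [-1.2, -0.7, 2.1]
finger_gap: 0.673
gripper_force: 42.7
```

Emit:
{"fn": "move_arm", "kwargs": {"commands": [{"dr":[0,0,0],"offset":[0,0,0],"hand":0.5},{"dr":[0,0,0],"offset":[0,0,0],"hand":0.5},{"dr":[0,0,0],"offset":[0,0,0],"hand":0.5},{"dr":[0,0,0],"offset":[0,0,0],"hand":0.5},{"dr":[0,0,0],"offset":[0,0,0],"hand":0.5},{"dr":[0,0,0],"offset":[0,0,0],"hand":0.5},{"dr":[0,0,0],"offset":[0,0,0],"hand":0.5},{"dr":[0,0,0],"offset":[0,0,0],"hand":0.5}]}}

```text
time_s: 35.2
tcp_pos: [0.4701, -0.1741, 0.0155]
ee_rot: [0.705, 0.71, 0.0, 0.001]
contact_force: [-0.5, 0.3, 5.1]
finger_gap: 0.672
gripper_force: 43.1
```

```bash
python3 -c "
from h import *
go([.628,.1567,.18],2.75)"
```

```text
t 35.20 tcp [ 0.4701 -0.1741  0.0155] yawY 0.40 tilt [ 0.0024 -0.0012] gap 0.672 gf 43.1 | offset shares [10.98  5.35 -5.48] dz share -0.0130
```

Emit:
{"fn": "move_arm", "kwargs": {"commands": [{"dr":[0,0,0],"offset":[0,0,-0.4],"hand":0.5},{"dr":[0,0,0],"offset":[0,0,-0.8],"hand":0.5},{"dr":[0,0,0],"offset":[0,0,-0.9],"hand":0.5},{"dr":[0,0,0],"offset":[0,0,-0.9],"hand":0.5},{"dr":[0,0,0],"offset":[0,0,-0.9],"hand":0.5},{"dr":[0,0,0],"offset":[0,0,-0.9],"hand":0.5},{"dr":[0,0,0],"offset":[0,0,-0.6],"hand":0.5},{"dr":[0,0,0],"offset":[0.9,0.45,0],"hand":0.5}]}}

```text
time_s: 35.87
tcp_pos: [0.4834, -0.1509, 0.181]
ee_rot: [0.707, 0.708, -0.0, 0.005]
contact_force: [1.5, 0.5, -1.0]
finger_gap: 0.673
gripper_force: 43.5
```

Emit:
{"fn": "move_arm", "kwargs": {"commands": [{"dr":[0,0,0],"offset":[0.9,0.45,0],"hand":0.5},{"dr":[0,0,0],"offset":[0.9,0.45,0],"hand":0.5},{"dr":[0,0,0],"offset":[0.9,0.45,0],"hand":0.5},{"dr":[0,0,0],"offset":[0.9,0.45,0],"hand":0.5},{"dr":[0,0,0],"offset":[0.9,0.45,0],"hand":0.5},{"dr":[0,0,0],"offset":[0.9,0.45,0],"hand":0.5},{"dr":[0,0,0],"offset":[0.9,0.45,0],"hand":0.5},{"dr":[0,0,0],"offset":[0.9,0.45,0],"hand":0.5}]}}

```text
time_s: 36.53
tcp_pos: [0.5888, 0.0717, 0.1749]
ee_rot: [0.705, 0.71, -0.001, -0.001]
contact_force: [0.6, -0.1, -2.1]
finger_gap: 0.673
gripper_force: 43.4
```

Emit:
{"fn": "move_arm", "kwargs": {"commands": [{"dr":[0,0,0],"offset":[0.9,0.45,0],"hand":0.5},{"dr":[0,0,0],"offset":[0.9,0.45,0],"hand":0.5},{"dr":[0,0,-0.0065],"offset":[0.7,0.3,0],"hand":0.5},{"dr":[0,0,-0.0065],"offset":[0.3,0.1,0],"hand":0.5},{"dr":[0,0,0],"offset":[0,0,0],"hand":0.5},{"dr":[0,0,0],"offset":[0,0,0],"hand":0.5},{"dr":[0,0,0],"offset":[0,0,0],"hand":0.5},{"dr":[0,0,0],"offset":[0,0,0],"hand":0.5}]}}

```text
time_s: 37.2
tcp_pos: [0.6268, 0.153, 0.1762]
ee_rot: [0.691, 0.723, -0.0, 0.0]
contact_force: [0.1, -0.5, -2.0]
finger_gap: 0.672
gripper_force: 43.4
```

```bash
python3 -c "
from h import *
go([.628,.1567,.0875],2.75)"
```

```text
t 37.20 tcp [0.6268 0.153  0.1762] yawY 2.63 tilt [-0.0003 -0.0005] gap 0.672 gf 43.4 | offset shares [0.12 0.05 2.96] dz share -0.0007
```

Emit:
{"fn": "move_arm", "kwargs": {"commands": [{"dr":[0,0,0],"offset":[0.11,0.04,0.5],"hand":0.5},{"dr":[0,0,0],"offset":[0,0,0.7],"hand":0.5},{"dr":[0,0,0],"offset":[0,0,0.7],"hand":0.5},{"dr":[0,0,0],"offset":[0,0,0.5],"hand":0.5},{"dr":[0,0,0],"offset":[0,0,0.2],"hand":0.5},{"dr":[0,0,0],"offset":[0,0,0],"hand":0.5},{"dr":[0,0,0],"offset":[0,0,0],"hand":0.5},{"dr":[0,0,0],"offset":[0,0,0],"hand":0.5}]}}

```text
time_s: 37.87
tcp_pos: [0.6292, 0.1576, 0.1001]
ee_rot: [0.69, 0.724, 0.001, 0.001]
contact_force: [-0.7, -0.6, -1.9]
finger_gap: 0.674
gripper_force: 43.4
```

```bash
python3 -c "
from h import *
go([.628,.1567,.0875],2.75)"
```

```text
t 37.87 tcp [0.6292 0.1576 0.1001] yawY 2.70 tilt [0.0032 0.0006] gap 0.674 gf 43.4 | offset shares [-0.03 -0.04  0.42] dz share -0.0003
```

Emit:
{"fn": "move_arm", "kwargs": {"commands": [{"dr":[0,0,0],"offset":[-0.03,0,0.25],"hand":0.5},{"dr":[0,0,0],"offset":[0,0,0.12],"hand":0.5},{"dr":[0,0,0],"offset":[0,0,0],"hand":0.5},{"dr":[0,0,0],"offset":[0,0,0],"hand":0.5},{"dr":[0,0,0],"offset":[0,0,0],"hand":0.5},{"dr":[0,0,0],"offset":[0,0,0],"hand":0.5},{"dr":[0,0,0],"offset":[0,0,0],"hand":0.72},{"dr":[0,0,0],"offset":[0,0,0],"hand":0.76}]}}

```text
time_s: 38.53
tcp_pos: [0.6287, 0.1571, 0.0878]
ee_rot: [0.69, 0.724, 0.001, 0.0]
contact_force: [0.2, 0.1, -0.4]
finger_gap: 0.76
gripper_force: 0.0
```

Emit:
{"fn": "move_arm", "kwargs": {"commands": [{"dr":[0,0,0],"offset":[0,0,0],"hand":0.85},{"dr":[0,0,0],"offset":[0,0,0],"hand":1},{"dr":[0,0,0],"offset":[0,0,0],"hand":1},{"dr":[0,0,0],"offset":[0,0,0],"hand":1},{"dr":[0,0,0],"offset":[0,0,-0.4],"hand":1},{"dr":[0,0,0],"offset":[0,0,-0.8],"hand":1},{"dr":[0,0,0],"offset":[0,0,-0.8],"hand":1},{"dr":[0,0,0],"offset":[0,0,-0.8],"hand":1}]}}

```text
time_s: 39.2
tcp_pos: [0.6281, 0.157, 0.1727]
ee_rot: [0.69, 0.724, 0.0, -0.0]
contact_force: [1.3, -0.8, 0.8]
finger_gap: 1.0
gripper_force: 0.0
```

Emit:
{"fn": "move_arm", "kwargs": {"commands": [{"dr":[0,0,0],"offset":[0,-0.9,-0.5],"hand":1},{"dr":[0,0,0],"offset":[0,-0.9,-0.3],"hand":1},{"dr":[0,0,0],"offset":[0,-0.9,0],"hand":1},{"dr":[0,0,0],"offset":[0.3,-0.9,0],"hand":1},{"dr":[0,0,0],"offset":[0.6,-0.6,0],"hand":1},{"dr":[0,0,0],"offset":[0,0,0],"hand":1},{"dr":[0,0,0],"offset":[0,0,0],"hand":1},{"dr":[0,0,0],"offset":[0,0,0],"hand":1}]}}

```text
time_s: 39.87
tcp_pos: [0.5017, 0.1778, 0.196]
ee_rot: [0.69, 0.724, 0.001, 0.001]
contact_force: [-0.4, -0.0, -0.3]
finger_gap: 1.0
gripper_force: 0.0
```

```bash
python3 -c "
from h import *
go([.5,.2,.2])
s=snap('scene','final',(140,110,420,320),2.8); rim()"
```

```text
t 39.87 tcp [0.5017 0.1778 0.196 ] yawY 2.75 tilt [ 0.0019 -0.    ] gap 1.000 gf 0.0 | offset shares [ 0.74 -0.02 -0.13] 
scene x [0.375 0.382 0.459 0.519 0.525] scene y [-0.119 -0.11  -0.024  0.097  0.112] rect [449.1  -4.1] [150.4 237.5] 1.66
```

View pics/final.png

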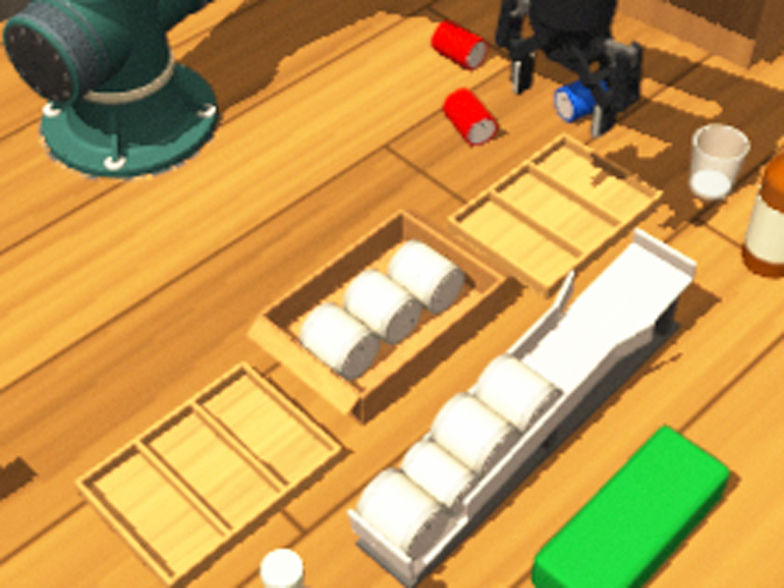

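The final view shows both trays empty and three tins in the carton (340,340 / 383,305 / 427,275). The rack holds old4, slim, wide, wide (400,510 to 517,390), and the gripper is clear.

```bash
python3 -c "
from cell import job
print(job.sign_off())"
```

```text
the job is handed in; nothing more can be done
None
```

Job handed in: three old tins are on the carton floor, and the rack holds the fourth old tin at the stop with the one slim tin and then the two wide tins behind it; both trays are empty, and I saw nothing else disturbed.

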